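Switch off the slide warmer and unload it to cool

TASK

The glass slides are dry: turn the heater selector to off (the white dot) first, then use the lifter to take each hot slide carrier off the hotplate - slide the blade under it, lift it and carry it over, never touching a carrier with the gripper or arm, nor tipping it over - and set one in each marked bay of the cooling plate, any bay, centred, square and pushed back against the rear rail so they stand in a straight, even row. Finish by laying the lifter back on its rest the way it lay at the start, and leave the other things on the bench where they are.

Things in the scene. Friction and masses are not known exactly. Their poses are not given: they have to be found in the camera images.
- selector (a joint): Heater selector on the white controller box: black bar-grip knob (bar 42 mm long, 14 mm wide, 30 mm high) with a white pointer line on one half. Clicks into three detents: 0 rad = off (white dot), 0.7 = low (amber dot), 1.4 = high (red dot); stops at both ends. Grows clockwise seen from above; needs about 0.1 N m.
- selector_grip (a point): On the knob's axis (vertical), at the mid-height to grip its bar; turns with the knob. Its -x axis points along the white pointer, x along the bar. The bar's top is 10 mm above it, the bar's foot (a round skirt, radius 22 mm) 18 mm below it, the box top (120 mm by 110 mm) 30 mm below.
- hotplate: Slide-drying hotplate: white housing, black heated top, 250 mm (x) by 350 mm (y). Origin: centre of underside; its top surface is 62 mm above. A steel rim 8 mm high, 7 mm wide runs along its far (+x) and both side edges; its front (-x) edge is open.
- cooling_plate: Aluminium cooling plate, 220 mm (x) by 350 mm (y). Origin: centre of underside; its top is 22 mm above. A dark rail 12 mm high runs along its far (+x) edge, front face at x = +96 mm, and one as high, 7 mm wide, along both side edges; the front is open. Four bays outlined in black lie side by side along y, 82 mm apart, outlines 74 mm wide. Left or right of centre, the hotplate opposite.
- lifter: Cranked steel lifter (spatula). Origin: underside of the blade; +x is the way the blade points, z up. Blade 38 mm wide, 2 mm thick, from x = -50 to +46 mm. An upright heel, 32 mm wide, front face at x = -50 mm, joins it to a level black handle: x = -53 to -189 mm, 18 mm wide (y), 22 mm high, centre line 45 mm above the blade's underside. 0.22 kg, balance point near x = -82 mm.
- lifter_grip (a point): Where to grip the lifter's handle from above, fingers closing along the lifter's y: 98 mm behind its origin, 45 mm above the blade's underside.
- rest_seat (a point): Where the lifter's origin lies, with the same axes, when it is laid on its grey rest (base plate 250 by 70 mm, 8 mm thick; the blade lies on the base, at z of this point). A yoke at x = -172 mm (14 mm long) holds the handle: floor 34 mm above this point, two cheeks 32 mm apart inside, 54 mm high above this point.
- carrier1: Hot blue slide carrier with a large glass slide, 100 mm (x) by 62 mm (y) by 13 mm high, 0.08 to 0.13 kg. Origin: centre of its underside. It stands on two skids along x, 5 mm wide and 7 mm high, at its long sides: under the flat plate (6 mm thick, underside at z = 7 mm) is a free channel 52 mm wide, open at both x ends, for the lifter's blade. May be absent.
- carrier2: Hot blue slide carrier with a large glass slide, 100 mm (x) by 62 mm (y) by 13 mm high, 0.08 to 0.13 kg. Origin: centre of its underside. It stands on two skids along x, 5 mm wide and 7 mm high, at its long sides: under the flat plate (6 mm thick, underside at z = 7 mm) is a free channel 52 mm wide, open at both x ends, for the lifter's blade. May be absent.
- carrier3: Hot blue slide carrier with a large glass slide, 100 mm (x) by 62 mm (y) by 13 mm high, 0.08 to 0.13 kg. Origin: centre of its underside. It stands on two skids along x, 5 mm wide and 7 mm high, at its long sides: under the flat plate (6 mm thick, underside at z = 7 mm) is a free channel 52 mm wide, open at both x ends, for the lifter's blade. May be absent.
- carrier4: Hot blue slide carrier with a large glass slide, 100 mm (x) by 62 mm (y) by 13 mm high, 0.08 to 0.13 kg. Origin: centre of its underside. It stands on two skids along x, 5 mm wide and 7 mm high, at its long sides: under the flat plate (6 mm thick, underside at z = 7 mm) is a free channel 52 mm wide, open at both x ends, for the lifter's blade. May be absent.
- bay1 (a point): Bay of the cooling plate, on its top surface: where a carrier's origin is when it stands centred in the bay with its far edge against the rail; x points at the rail, y along the row. A carrier may stand either way round.
- bay2 (a point): Bay of the cooling plate, on its top surface: where a carrier's origin is when it stands centred in the bay with its far edge against the rail; x points at the rail, y along the row. A carrier may stand either way round.
- bay3 (a point): Bay of the cooling plate, on its top surface: where a carrier's origin is when it stands centred in the bay with its far edge against the rail; x points at the rail, y along the row. A carrier may stand either way round.
- bay4 (a point): Bay of the cooling plate, on its top surface: where a carrier's origin is when it stands centred in the bay with its far edge against the rail; x points at the rail, y along the row. A carrier may stand either way round.
- reagent: Amber jar, radius 26 mm, 85 mm high. Bystander. Origin: centre of underside.
- dishes: Stack of three culture dishes, radius 45 mm, 41 mm high. Bystander. Origin: centre of underside.
- slide_box: Orange slide box, 85 by 100 by 30 mm. Bystander. Origin: centre of underside.
Mind the look-alikes: they are no part of the job. Leave any pink or red look-alike of the lifter alone.

How it is judged:
By the outcome, as a careful person would: the job done as asked, in the order asked, and still so for the second after the job is handed in, with the robot touching nothing.
Of carrier1, carrier2, carrier3, carrier4 only 3 to 4 are there at a start; the rules pass over those that are not, and their reading is None.
At some moment in a run one of carrier1, carrier2, carrier3, carrier4 may be knocked a few centimetres aside while the robot is not near it.
It also fails if it takes over 210 s, if anything falls off the work surface, if the arm or the gripper's body presses on something with over 40 N, if the wrist force passes 120 N, or if a joint passes its speed limit or range.

ROBOT

A 6-joint arm with a two-finger parallel gripper is mounted at the origin on the work surface. World frame = base frame: x ahead of the robot, y to its left, z up, the work surface at z = 0. Lengths are in m, angles in rad, forces in N, time in s.
With the tool pointing down it reaches from about 0.375 to 0.975 m from the base axis. Payload 3.8 kg.
Tool frame: the origin (TCP) lies on the centre line of the jaws, within the pads' length; the fingertips stand 14 mm ahead of it and the grasp point (between the pads) lies 5 mm behind it; z points along the fingers, x is the direction in which the jaws open and shut, and the axes are right-handed (so a half turn about z gives the same grasp; the last joint's range is limited). The gripper opens to 85 mm and grips with 20 to 120 N. Pads are 22 mm wide; open, the fingers measure 114 mm over their backs; the gripper's body (76 mm by 85 mm) begins 54 mm behind the grasp point. The pads swing forward as they close: fully open they stand 13 mm farther back than shut.
Start: joints at [-1.25, 0.264, 1.604, -0, 1.274, -0.037], TCP at [0.236, -0.632, 0.245] pointing down, gripper open.
Joint ranges: [-2.63, 2.63], [-0.94, 2.18], [0.31, 2.57], [-1.31, 4.45], [0, 2.66], [-2.55, 2.55]. Speed limits (rad/s): [2.57, 2.57, 3.14, 3.14, 3.14, 3.14].

INTERFACE

Orientations are given as a rotation vector (axis times angle).
In Python, from workcell import bot gives the robot as it stands. The module is installed in compiled form; this text tells all that it offers.
- The arm moves only by the tool arm_command, never from a script. Its argument "steps" is one flat list of numbers, 7 for each row, row after row: the shift along the tool's x, y, z in units of 30 mm (1.0 is 30 mm), then the turn, a rotation vector about the tool's x, y, z in units of 6 degrees (1.0 is 6 degrees), then the opening, from 0 (shut) to 1 (fully open). In form: [tx, ty, tz, ax, ay, az, fingers, tx, ty, tz, ax, ay, az, fingers, ...]. A call has 1 to 10 rows; each row shifts and turns the commanded pose from where the row before left it, along the tool's axes as they then stand; what a row does not reach is not made up. A row lasts 1/8 s, in which the tool goes at most 62.5 mm and 10.7 degrees, less where a joint would pass 70% of its speed; a pose out of reach is approached as far as the arm can. A call is refused whole if a number of a shift passes 1 or a number of a turn 1, either way. A call with a gripper value outside its range is refused whole. The fingers move at their own pace and stop on an object; "squeeze" is the grip in N (left out, the last holds). Time passes only in rows, so rows that do not move let the fingers close. It gives the time, the measured TCP pose, the force and the opening at its end, in the units of the state.
- bot.read_state(): the state, without advancing time (a new reading comes with each control period).
- bot.read_camera(name): name is "scene" or "top" or "wrist"; returns a dict with "img" (480x640x3 uint8, red, green, blue), "camera_matrix" (3x3 intrinsics, pixels), "pose" (4x4, takes a point from camera to world coordinates); the wrist camera has in their place "T_tool_cam" (4x4, takes a point from camera to tool coordinates, whose origin is the TCP and whose axes are the tool frame's). Camera axes: x right, y down, z forward; pixel columns grow to the right and rows downward; lengths in m; the calibration is good to about 2 mm. A picture is of the moment at which its call begins: read the wrist's pose just before it. There is no depth.
- bot.finish_job(): hands the job in, once; it reports no verdict.
The state is a dict: "time": time; "q": joint angles; "joint_vel": joint speeds; "joint_torque": joint torques, N m; "tool_pos": TCP position; "tcp_rot": TCP orientation; "wrist_force": force on the tool from outside, world axes, zero at the start; "torque": the same for the moment, N m; "width": opening from 0.0 (shut) to 1.0 (fully open).
Only numpy, scipy, OpenCV 4.12 (cv2) and the standard library are available. Lean on these libraries where they do the work, as an engineer would, in place of code of your own. Each camera call takes 0.05 s, during which the arm holds its last target.

## Working session

There is one attempt and no reset: what is moved stays moved. The work goes in short steps, Python scripts to look and compute and a tool call to move; the robot and the scene stay as the last step left them, time stands still between calls to the robot, and variables do not carry over. Pictures are saved under pics/ and viewed, and the job is handed in when it is done.

Besides the shell and the picture viewer there is one more tool, called by a JSON object that holds its "name" and its "arguments". arm_command: Moves the arm, as the interface text tells. Its arguments: {"type":"object","properties":{"steps":{"type":"array","items":{"type":"number"}},"squeeze":{"type":"number"}},"required":["steps"]}

```bash
mkdir -p pics; ls
cat > h.py <<'E'
import numpy as np,cv2
from scipy.spatial.transform import Rotation as R
from workcell import bot
def snap(n,f):
    s=bot.read_state();c=bot.read_camera(n);cv2.imwrite('pics/'+f,c['img'][:,:,::-1])
    if n=='wrist':
        T=np.eye(4);T[:3,:3]=R.from_rotvec(s['tcp_rot']).as_matrix();T[:3,3]=s['tool_pos'];c['pose']=T@c['T_tool_cam']
    np.savez('pics/'+f[:-4]+'.npz',img=c['img'],K=c['camera_matrix'],P=c['pose'])
    return c['img'],c['camera_matrix'],c['pose']
def load(f):
    d=np.load('pics/'+f+'.npz');return d['img'],d['K'],d['P']
def ray(K,P,uv,z):
    uv=np.atleast_2d(np.array(uv,float))
    d=(np.linalg.inv(K)@np.c_[uv,np.ones(len(uv))].T).T@P[:3,:3].T
    o=P[:3,3];t=(z-o[2])/d[:,2]
    return o+d*t[:,None]
def proj(K,P,X):
    X=np.atleast_2d(X);c=(X-P[:3,3])@P[:3,:3];p=c@K.T;return p[:,:2]/p[:,2:]
E
python3 - <<'E'
from h import *
print(bot.read_state())
for n in('scene','top','wrist'):
    i,K,P=snap(n,n+'0.png');print(n,K.tolist(),P.round(3).tolist())
E
```

```text
pics
{'time': 0.0, 'q': array([-1.24990191e+00,  2.64773589e-01,  1.60538035e+00,  1.15596604e-06,
        1.27370835e+00, -3.68942225e-02]), 'joint_vel': array([-0.00102132, -0.00082012, -0.00091744,  0.00029874, -0.00031631,
        0.00090861]), 'joint_torque': array([ 1.35591985e-03, -5.15116167e+01, -3.67305493e+01,  1.58924595e-04,
        1.29567058e-02,  2.46363902e-05]), 'tool_pos': array([ 0.23616705, -0.6315836 ,  0.2439448 ]), 'tcp_rot': array([-2.58015569,  1.78992571,  0.00285005]), 'wrist_force': array([ 0.83251187, -0.39242293,  0.77932718]), 'torque': array([ 0.04210394,  0.01046242, -0.04812773]), 'width': 0.9978232950306216}
scene [[502.49117222072346, 0.0, 314.93576798284323], [0.0, 502.49117222072346, 237.93842856970005], [0.0, 0.0, 1.0]] [[0.078, 0.832, -0.549, 1.278], [0.997, -0.056, 0.055, -0.07], [0.015, -0.551, -0.834, 1.219], [0.0, 0.0, 0.0, 1.0]]
top [[487.323823532163, 0.0, 323.64573062800935], [0.0, 487.323823532163, 246.41834467270593], [0.0, 0.0, 1.0]] [[0.022, -0.997, 0.077, 0.41], [-1.0, -0.023, -0.011, 0.005], [0.013, -0.077, -0.997, 1.459], [0.0, 0.0, 0.0, 1.0]]
wrist [[422.05961710681987, 0.0, 315.59228910454084], [0.0, 422.05961710681987, 242.4442318580786], [0.0, 0.0, 1.0]] [[0.349, -0.897, -0.271, 0.306], [-0.937, -0.335, -0.099, -0.605], [-0.002, 0.289, -0.957, 0.373], [0.0, 0.0, 0.0, 1.0]]
```

View pics/top0.png

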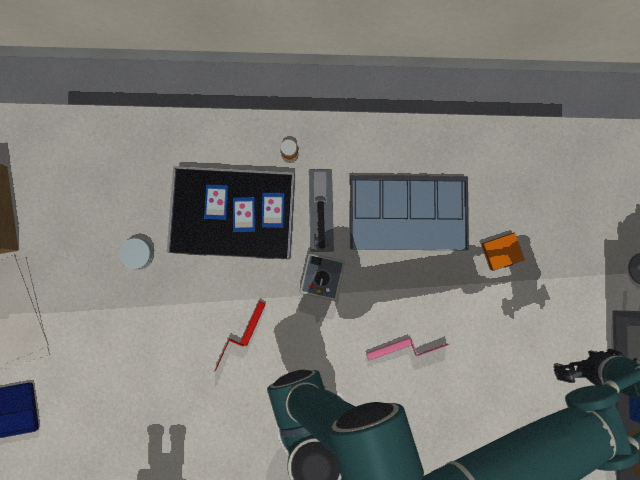

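View pics/scene0.png

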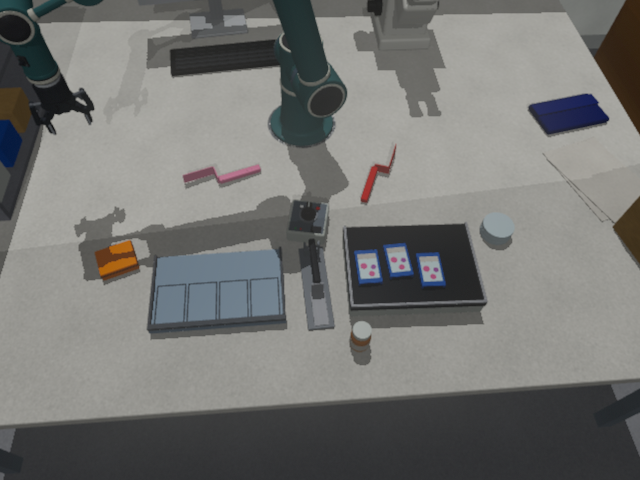

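View pics/wrist0.png

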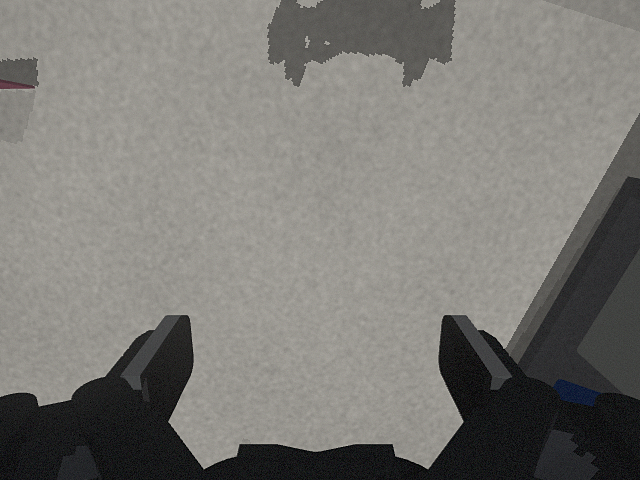

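Run:
```python
from h import *
i,K,P=load('top0')
for n,(x0,y0,x1,y1) in dict(a=(260,160,360,310),b=(160,155,310,265),c=(340,165,480,260)).items():
    cv2.imwrite(f'pics/top0_{n}.png',cv2.resize(i[y0:y1,x0:x1,::-1],None,fx=4 if n=='a' else 5,fy=4 if n=='a' else 5,interpolation=cv2.INTER_CUBIC))
# rough
print('hp corners',ray(K,P,[(175,166),(296,169),(290,258),(169,252)],.066).round(3).tolist())
print('cp corners',ray(K,P,[(350,177),(467,177),(468,249),(351,249)],.03).round(3).tolist())
hsv=cv2.cvtColor(i,cv2.COLOR_RGB2HSV)
m=cv2.inRange(hsv,(105,150,60),(125,255,255));m[:,:160]=0;m[300:]=0
m[:, 330:]=0
m=cv2.morphologyEx(m,cv2.MORPH_CLOSE,np.ones((15,15)))
for c in cv2.findContours(m,0,2)[0]:
    if cv2.contourArea(c)<100: continue
    r=cv2.minAreaRect(c);b=ray(K,P,cv2.boxPoints(r),.075);print(r,b[:,:2].round(3).tolist(),b.mean(0).round(3))
```

```text
hp corners [[0.741, 0.424, 0.066], [0.741, 0.074, 0.066], [0.482, 0.085, 0.066], [0.491, 0.43, 0.066]]
cp corners [[0.729, -0.085, 0.03], [0.738, -0.435, 0.03], [0.522, -0.437, 0.03], [0.514, -0.092, 0.03]]
((244.1349639892578, 208.97567749023438), (79.95584106445312, 45.43247604370117), 3.8140745162963867) [[0.559, 0.335], [0.689, 0.331], [0.68, 0.102], [0.549, 0.107]] [0.619 0.219 0.075]
```

View pics/top0_a.png

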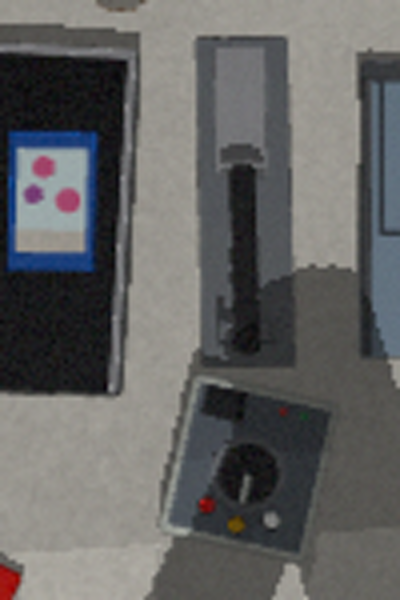

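View pics/top0_b.png

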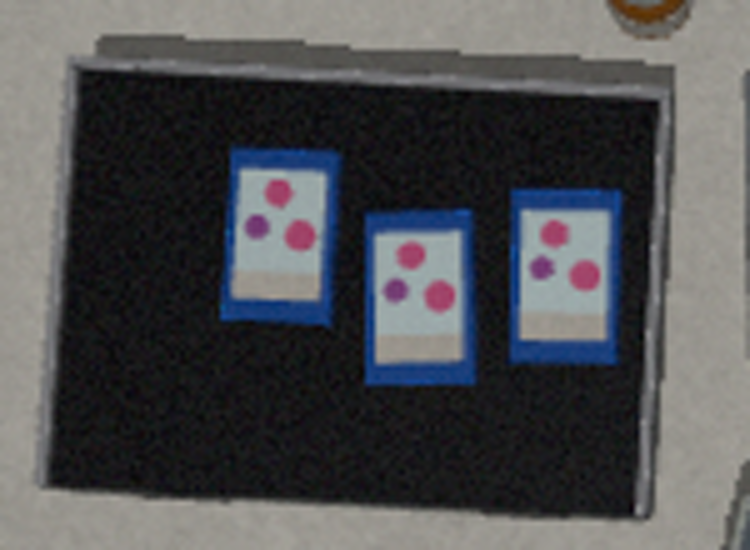

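View pics/top0_c.png

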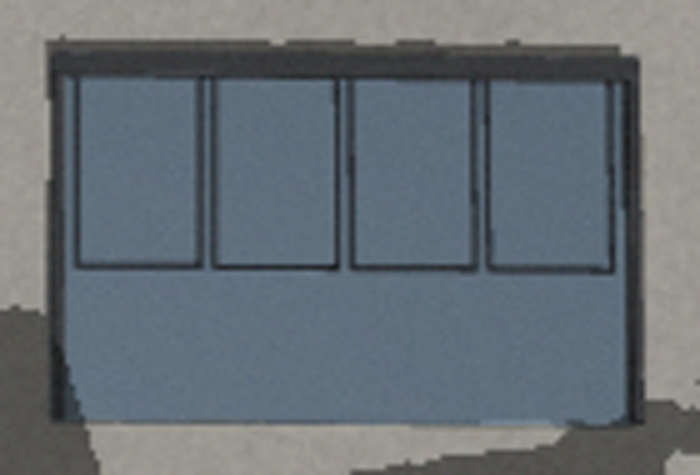

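```bash
cat >> h.py <<'E'
def to(x=None,y=None,z=None,yaw=None,s=None,q=True):
    """remaining shift in tool-frame units (30mm) and turn units (6deg); yaw(deg)= direction of tool x, tool pointing down"""
    s=s or bot.read_state();M=R.from_rotvec(s['tcp_rot']).as_matrix();p=s['tool_pos']
    cy=np.degrees(np.arctan2(M[1,0],M[0,0]))
    t=np.array([p[0] if x is None else x,p[1] if y is None else y,p[2] if z is None else z])
    yw=np.radians(cy if yaw is None else yaw)
    T=np.array([[np.cos(yw),np.sin(yw),0],[np.sin(yw),-np.cos(yw),0],[0,0,-1]])
    rv=R.from_matrix(M.T@T).as_rotvec()
    print('t %.1f pos'%s['time'],p.round(4),'yaw %.2f'%cy,'w %.3f'%s['width'],'F',s['wrist_force'].round(1),'T',s['torque'].round(2),'q',s['q'].round(2))
    print(' turn units',(np.degrees(rv)/6).round(3),' shift units now-frame',(M.T@(t-p)/.03).round(3),' after-turn frame',(T.T@(t-p)/.03).round(3))
E
python3 - <<'E'
from h import *
i,K,P=load('top0'); print(ray(K,P,(321.5,278),.08))
i2,K2,P2=load('scene0')
to(.45,0,.36,-90)
cv2.imwrite('pics/sc_a.png',cv2.resize(i2[190:350,280:380,::-1],None,fx=4,fy=4,interpolation=cv2.INTER_CUBIC))
E
```

```text
[[ 0.42678633 -0.00654925  0.08      ]]
t 0.1 pos [ 0.2362 -0.6317  0.2442] yaw -69.50 w 0.998 F [ 0.4 -0.2 -0.2] T [ 0.03 -0.01 -0.02] q [-1.25  0.26  1.61  0.    1.27 -0.04]
 turn units [2.000e-03 1.700e-02 3.417e+00]  shift units now-frame [-17.234 -14.05   -3.827]  after-turn frame [-21.057  -7.125  -3.859]
```

View pics/sc_a.png

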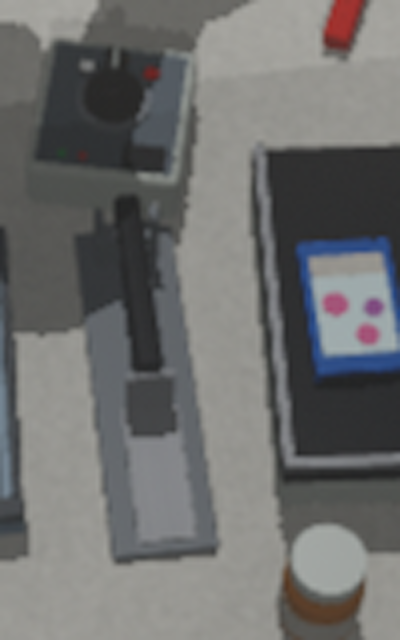

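{"name": "arm_command", "arguments": {"steps": [0,0,-0.96,0,0,0.85,1,0,0,-0.96,0,0,0.85,1,0,0,-0.96,0,0,0.85,1,0,0,-0.96,0,0,0.87,1,-1,-0.34,0,0,0,0,1,-1,-0.34,0,0,0,0,1,-1,-0.34,0,0,0,0,1,-1,-0.34,0,0,0,0,1,-1,-0.34,0,0,0,0,1,-1,-0.34,0,0,0,0,1]}}

```text
time: 1.4
tool_pos: [0.2978, -0.4511, 0.3601]
tcp_rot: [-2.221, 2.222, 0.001]
wrist_force: [0.2, 0.0, 0.1]
width: 1.003
```

{"name": "arm_command", "arguments": {"steps": [-1,-0.34,0,0,0,0,1,-1,-0.34,0,0,0,0,1,-1,-0.34,0,0,0,0,1,-1,-0.34,0,0,0,0,1,-1,-0.34,0,0,0,0,1,-1,-0.34,0,0,0,0,1,-1,-0.34,0,0,0,0,1,-1,-0.34,0,0,0,0,1,-1,-0.34,0,0,0,0,1,-1,-0.34,0,0,0,0,1]}}

```text
time: 2.65
tool_pos: [0.3998, -0.1512, 0.3602]
tcp_rot: [2.221, -2.222, -0.0]
wrist_force: [0.3, 0.2, 0.6]
width: 1.001
```

{"name": "arm_command", "arguments": {"steps": [-1,-0.34,0,0,0,0,1,-1,-0.34,0,0,0,0,1,-1,-0.34,0,0,0,0,1,-1,-0.34,0,0,0,0,1,0,0,0,0,0,0,1]}}

```text
time: 3.28
tool_pos: [0.4407, -0.0308, 0.3601]
tcp_rot: [2.225, -2.218, -0.001]
wrist_force: [-0.6, -0.2, -0.3]
width: 0.999
```

Run:
```python
from h import *
to(.45,0,.36,-90); snap('wrist','w1.png'); snap('top','top1.png')
```

```text
t 3.3 pos [ 0.4407 -0.0308  0.3601] yaw -89.83 w 0.999 F [-0.6 -0.2 -0.3] T [0.01 0.01 0.03] q [-0.13 -0.24  1.91  0.    1.48  1.44]
 turn units [0.006 0.004 0.028]  shift units now-frame [-1.026 -0.313  0.004]  after-turn frame [-1.027 -0.31   0.004]
```

View pics/w1.png

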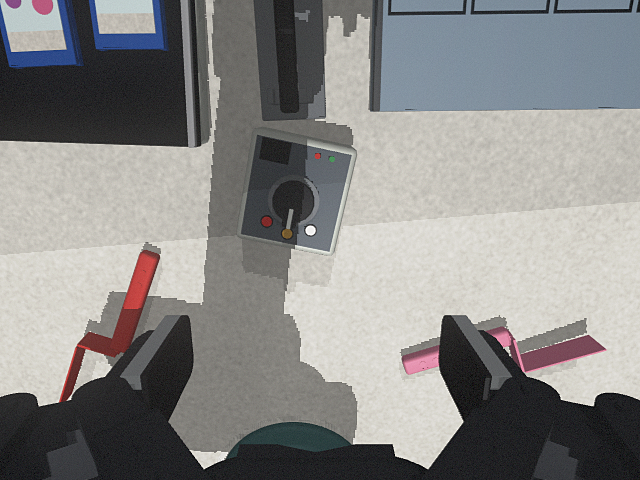

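```bash
cat >> h.py <<'E'
def tri(obs):
    A=np.zeros((3,3));b=np.zeros(3)
    for K,P,uv in obs:
        d=P[:3,:3]@np.linalg.inv(K)@np.array([uv[0],uv[1],1.]);d/=np.linalg.norm(d);Q=np.eye(3)-np.outer(d,d);A+=Q;b+=Q@P[:3,3]
    return np.linalg.solve(A,b)
E
python3 - <<'E'
from h import *
i,K,P=load('top0');w,Kw,Pw=load('w1');s,Ks,Ps=load('scene0')
t4=np.array([(195,378),(330,410),(302,555),(163,530)])/4+[260,160]
w4=[(258,129),(356,150),(333,253),(240,237)]
for a,b in zip(t4,w4): print(tri([(K,P,a),(Kw,Pw,b)]).round(4))
print('box sides')
for z in (.05,.06,.07,.08):
    c=ray(Kw,Pw,w4,z); print(z,[round(np.linalg.norm(c[k]-c[(k+1)%4]),4) for k in range(4)],c.mean(0).round(4),np.degrees(np.arctan2(*(c[1]-c[0])[[1,0]])).round(1))
for z in (.08,.09,.1):print(ray(Kw,Pw,(293.5,201),z),ray(K,P,(321.5,278),z))
cv2.imwrite('pics/w1c.png',cv2.resize(w[110:270,220:380,::-1],None,fx=4,fy=4,interpolation=cv2.INTER_CUBIC))
E
```

```text
[0.4983 0.0335 0.0023]
[ 0.4762 -0.0718  0.0087]
[ 0.3684 -0.0489  0.0454]
[0.3845 0.053  0.0395]
box sides
0.05 [np.float64(0.1012), np.float64(0.1127), np.float64(0.1025), np.float64(0.1155)] [ 0.4348 -0.01    0.05  ] -101.7
0.06 [np.float64(0.0989), np.float64(0.1102), np.float64(0.1002), np.float64(0.1129)] [ 0.4366 -0.0105  0.06  ] -101.7
0.07 [np.float64(0.0966), np.float64(0.1076), np.float64(0.0979), np.float64(0.1102)] [ 0.4384 -0.011   0.07  ] -101.7
0.08 [np.float64(0.0943), np.float64(0.105), np.float64(0.0955), np.float64(0.1076)] [ 0.4403 -0.0114  0.08  ] -101.7
[[ 0.43354254 -0.00820426  0.08      ]] [[ 0.42678633 -0.00654925  0.08      ]]
[[ 0.43552817 -0.00873441  0.09      ]] [[ 0.42666192 -0.0064646   0.09      ]]
[[ 0.43751379 -0.00926456  0.1       ]] [[ 0.42653751 -0.00637995  0.1       ]]
```

View pics/w1c.png

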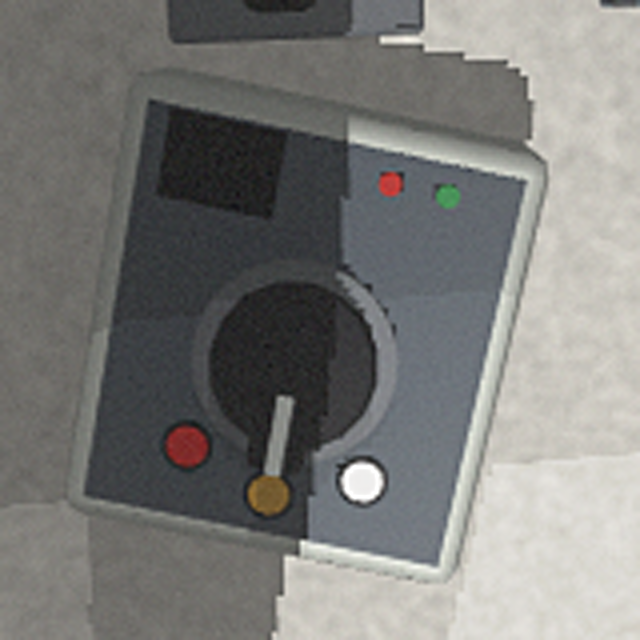

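{"name": "arm_command", "arguments": {"steps": [-0.35,0,1,0,0,0,1,-0.35,0,1,0,0,0.03,1,0,0,1,0,0,0,1,0,0,0.66,0,0,0,1,0,0,0,0,0,0,1]}}

```text
time: 4.0
tool_pos: [0.439, -0.0122, 0.2488]
tcp_rot: [2.214, -2.225, -0.005]
wrist_force: [0.3, -0.3, -0.1]
width: 0.997
```

Run:
```python
from h import *
to(yaw=-90); snap('wrist','w2.png')
```

```text
t 4.0 pos [ 0.439  -0.0122  0.2488] yaw -90.28 w 0.997 F [ 0.3 -0.3 -0.1] T [ 0.03 -0.    0.06] q [-0.08 -0.2   2.07 -0.    1.27  1.49]
 turn units [ 0.04  -0.    -0.047]  shift units now-frame [0. 0. 0.]  after-turn frame [0. 0. 0.]
```

View pics/w2.png

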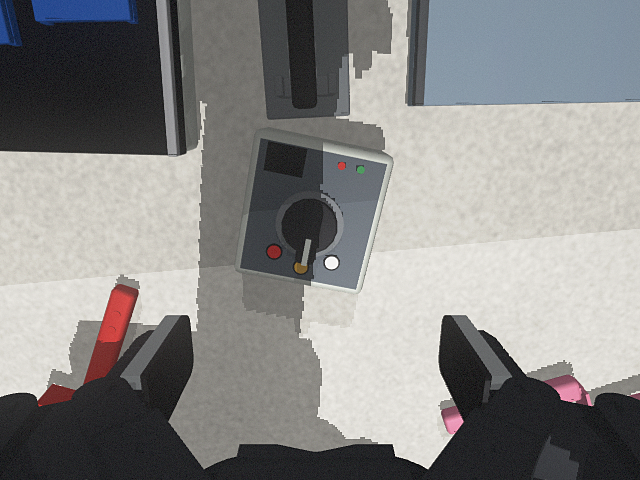

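Run:
```python
from h import *
w,Kw,Pw=load('w2')
cv2.imwrite('pics/w2c.png',cv2.resize(w[120:300,230:400,::-1],None,fx=4,fy=4,interpolation=cv2.INTER_CUBIC))
for f in('w1','w2'):
    i,K,P=load(f);hsv=cv2.cvtColor(i,cv2.COLOR_RGB2HSV)
    for n,m in dict(red=cv2.inRange(hsv,(0,150,60),(6,255,255))|cv2.inRange(hsv,(172,150,60),(180,255,255)),amb=cv2.inRange(hsv,(12,120,60),(25,255,255)),wh=cv2.inRange(hsv,(0,0,235),(180,20,255))).items():
        for c in cv2.findContours(m,0,2)[0]:
            a=cv2.contourArea(c)
            if a<20 or a>400: continue
            (x,y),r=cv2.minEnclosingCircle(c)
            if 230<x<400 and 120<y<300: print(f,n,a,round(x,1),round(y,1),round(r,1))
```

```text
w1 red 62.0 266.3 221.2 4.8
w1 amb 65.0 286.5 233.1 4.9
w1 wh 56.0 310.0 230.0 4.5
w2 red 117.0 273.5 251.5 6.7
w2 red 34.5 341.2 165.5 3.7
w2 amb 88.0 300.5 266.5 6.7
w2 wh 109.0 331.2 262.5 6.3
```

View pics/w2c.png

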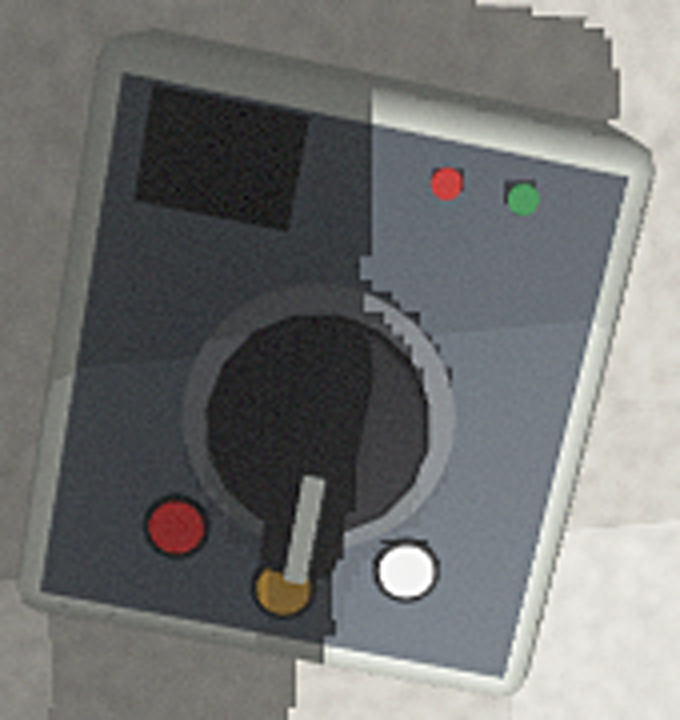

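Run:
```python
from h import *
_,K1,P1=load('w1');_,K2,P2=load('w2')
for a,b in [((266.3,221.2),(273.5,251.5)),((286.5,233.4),(300.5,266.5)),((310,230.4),(331.2,262.5)),((293.5,200.5),(309.5,226))]:
    print(tri([(K1,P1,a),(K2,P2,b)]).round(4))
print(P2[:3,3])
for z in(.05,.06,.07):print(ray(K2,P2,(309.5,226),z),ray(K2,P2,[(273.5,251.5),(331.2,262.5)],z)[:,:2], np.linalg.norm(np.diff(ray(K2,P2,[(273.5,251.5),(331.2,262.5)],z),axis=0)))
# box from inner panel crops
c=np.array([(122,73),(628,178),(505,678),(40,592)])/4+[230,120]; o=np.array([(105,35),(652,155),(515,695),(25,605)])/4+[230,120]
for z in (.03,.04,.05,.06):
    for q in(c,o):
        g=ray(K2,P2,q,z);print(z,[round(np.linalg.norm(g[k]-g[(k+1)%4]),4) for k in range(4)],g.mean(0))
```

```text
[0.4052 0.0231 0.0485]
[0.3911 0.0016 0.0466]
[ 0.3948 -0.024   0.0474]
[ 0.4303 -0.0069  0.0617]
[ 0.5135038  -0.01177011  0.37750211]
[[ 0.42698669 -0.00645484  0.05      ]] [[ 0.40562389  0.02316566]
 [ 0.39581852 -0.02401987]] 0.0481935591130252
[[ 0.42962842 -0.00661714  0.06      ]] [[ 0.40891791  0.02209892]
 [ 0.39941194 -0.02364583]] 0.0467220095353322
[[ 0.43227015 -0.00677944  0.07      ]] [[ 0.41221193  0.02103219]
 [ 0.40300536 -0.0232718 ]] 0.04525045995763921
0.03 [np.float64(0.1044), np.float64(0.1125), np.float64(0.1046), np.float64(0.1129)] [ 0.42864888 -0.00735934  0.03      ]
0.03 [np.float64(0.1125), np.float64(0.1215), np.float64(0.1105), np.float64(0.1232)] [ 0.42984977 -0.00747535  0.03      ]
0.04 [np.float64(0.1014), np.float64(0.1092), np.float64(0.1016), np.float64(0.1096)] [ 0.43109074 -0.00748627  0.04      ]
0.04 [np.float64(0.1093), np.float64(0.118), np.float64(0.1073), np.float64(0.1196)] [ 0.43225707 -0.00759894  0.04      ]
0.05 [np.float64(0.0984), np.float64(0.106), np.float64(0.0986), np.float64(0.1064)] [ 0.43353259 -0.0076132   0.05      ]
0.05 [np.float64(0.1061), np.float64(0.1145), np.float64(0.1041), np.float64(0.1161)] [ 0.43466436 -0.00772252  0.05      ]
0.06 [np.float64(0.0954), np.float64(0.1028), np.float64(0.0956), np.float64(0.1032)] [ 0.43597444 -0.00774013  0.06      ]
0.06 [np.float64(0.1028), np.float64(0.111), np.float64(0.101), np.float64(0.1125)] [ 0.43707166 -0.00784611  0.06      ]
```

Run:
```python
from h import *
to(.430,-.0068,.078,-102)
```

```text
t 4.0 pos [ 0.44   -0.0121  0.2503] yaw -90.28 w 0.997 F [-0.   0.6  0.6] T [0.02 0.01 0.02] q [-0.08 -0.2   2.07 -0.    1.27  1.49]
 turn units [ 0.014 -0.003  1.954]  shift units now-frame [-0.177  0.326  5.744]  after-turn frame [-0.104  0.363  5.744]
```

{"name": "arm_command", "arguments": {"steps": [0,0,0,0,0,1,1,0,0,0,0,0,0.95,1,-0.1,0.36,1,0,0,0,1,0,0,1,0,0,0,1,0,0,1,0,0,0,1,0,0,1,0,0,0,1,0,0,0.9,0,0,0,1,0,0,0.84,0,0,0,1], "squeeze": 40}}

```text
time: 5.05
tool_pos: [0.4322, -0.0068, 0.0792]
tcp_rot: [-1.977, 2.439, -0.003]
wrist_force: [-0.0, 0.0, 1.3]
width: 0.997
```

Run:
```python
from h import *
to(.430,-.0068,.078,-102); snap('wrist','w3.png')
```

```text
t 5.0 pos [ 0.4322 -0.0068  0.0792] yaw -101.94 w 0.997 F [-0.   0.   1.3] T [ 0.01  0.04 -0.01] q [-0.07 -0.03  2.26 -0.    0.9   1.71]
 turn units [-0.027  0.002  0.011]  shift units now-frame [0.016 0.072 0.041]  after-turn frame [0.016 0.072 0.041]
```

View pics/w3.png

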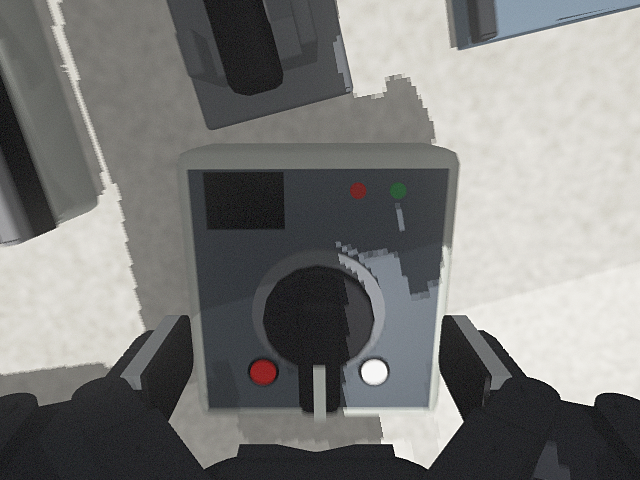

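{"name": "arm_command", "arguments": {"steps": [0,0.05,0,0,0,0,0,0,0,0,0,0,0,0,0,0,0,0,0,0,0,0,0,0,0,0,0,0,0,0,0,0,0,0,0,0,0,0,0,0,0,0], "squeeze": 40}}

```text
time: 5.85
tool_pos: [0.4297, -0.007, 0.0797]
tcp_rot: [1.98, -2.438, 0.004]
wrist_force: [-2.5, -5.6, 6.8]
width: 0.158
```

{"name": "arm_command", "arguments": {"steps": [0,0,0,0,0,-0.8,0,0,0,0,0,0,-0.8,0,0,0,0,0,0,-0.8,0,0,0,0,0,0,-0.8,0,0,0,0,0,0,-0.8,0,0,0,0,0,0,-0.8,0,0,0,0,0,0,-0.8,0,0,0,0,0,0,-0.8,0,0,0,0,0,0,-0.4,0,0,0,0,0,0,0,0]}}

```text
time: 7.1
tool_pos: [0.4296, -0.0064, 0.0797]
tcp_rot: [2.705, -1.597, 0.001]
wrist_force: [-3.0, -2.7, 6.6]
width: 0.156
```

Run:
```python
from h import *
to(yaw=-62)
```

```text
t 7.1 pos [ 0.4296 -0.0064  0.0797] yaw -61.13 w 0.156 F [-3.  -2.7  6.6] T [-0.45  0.55 -0.46] q [-0.07 -0.03  2.27 -0.    0.91  1.  ]
 turn units [-0.    -0.01   0.145]  shift units now-frame [0. 0. 0.]  after-turn frame [0. 0. 0.]
```

Release, rise and look.

{"name": "arm_command", "arguments": {"steps": [0,0,0,0,0,0,1,0,0,0,0,0,0,1,0,0,0,0,0,0,1,0,0,-1,0,0,0.8,1,0,0,-1,0,0,1,1,0,0,-1,0,0,1,1,0,0,-1,0,0,1,1,0,0,-1,0,0,1,1,0,0,-1,0,0,0,1]}}

```text
time: 8.22
tool_pos: [0.429, -0.0057, 0.2593]
tcp_rot: [2.223, -2.22, -0.0]
wrist_force: [0.7, -0.8, 0.0]
width: 1.0
```

Run:
```python
from h import *
to(yaw=-90); i,K,P=snap('wrist','w4.png');snap('top','top2.png')
```

```text
t 8.2 pos [ 0.429  -0.0057  0.2593] yaw -89.93 w 1.000 F [ 0.7 -0.8  0. ] T [ 0.01 -0.03  0.06] q [-0.07 -0.23  2.08  0.    1.29  1.5 ]
 turn units [0.001 0.001 0.011]  shift units now-frame [0. 0. 0.]  after-turn frame [0. 0. 0.]
```

View pics/w4.png

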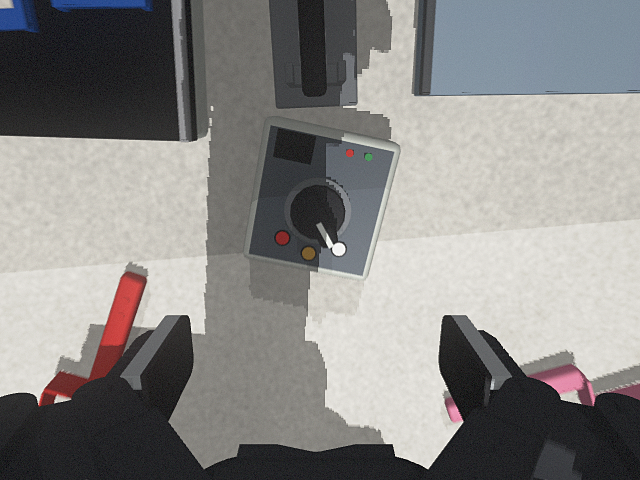

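{"name": "arm_command", "arguments": {"steps": [0,-1,-0.5,0,0,0,1,0,-1,-0.5,0,0,0,1,0,-1,-0.5,0,0,0,1,0,-1,0,0,0,0,1,0,-1,0,0,0,0,1,0,0,0,0,0,0,1]}}

```text
time: 9.07
tool_pos: [0.5799, -0.0055, 0.3013]
tcp_rot: [2.223, -2.218, -0.003]
wrist_force: [-0.5, 0.2, 0.2]
width: 0.999
```

Run:
```python
from h import *
to(yaw=-90); i,K,P=snap('wrist','w5.png')
```

```text
t 9.1 pos [ 0.5799 -0.0055  0.3013] yaw -89.88 w 0.999 F [-0.5  0.2  0.2] T [-0.04  0.01 -0.01] q [-0.05  0.06  1.74  0.    1.35  1.52]
 turn units [0.025 0.002 0.02 ]  shift units now-frame [0. 0. 0.]  after-turn frame [0. 0. 0.]
```

View pics/w5.png

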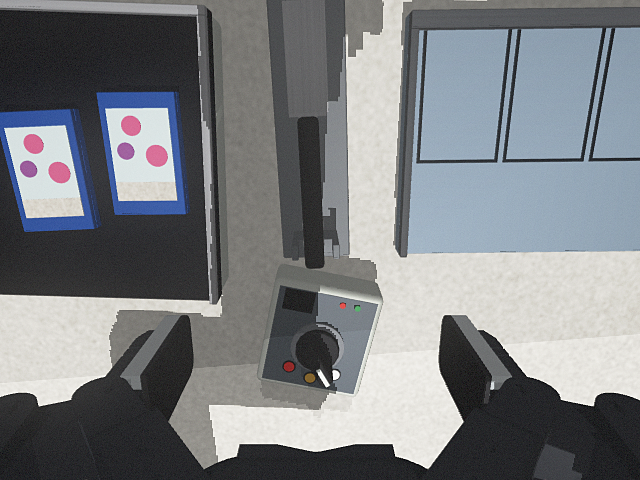

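Run:
```python
from h import *
i,K,P=load('w5')
cv2.imwrite('pics/w5c.png',cv2.resize(i[90:290,240:390,::-1],None,fx=4,fy=4,interpolation=cv2.INTER_CUBIC))
g=cv2.cvtColor(i,cv2.COLOR_RGB2GRAY)
for r in range(120,266,12):
    row=g[r,285:345]; xs=np.where(row<42)[0]+285; print(r,xs.min() if len(xs) else None,xs.max() if len(xs) else None, row[::4])
```

```text
120 299 310 [ 74  71  77  72  39  49  46  52  42  84  74 135 137 137 141]
132 298 318 [ 79  80  73  71  43  51  41  46  47  79  72 138 137 138 143]
144 299 318 [ 76  72  76  86  45  44  45  44  41  80 146 137 135 139 136]
156 300 319 [ 75  77  72  74  44  46  47  47  41  79 142 141 142 141 137]
168 308 317 [ 75  77  71  74  42  48  39  44  37  83 145 142 139 142 141]
180 301 320 [ 73  74  76  75  37  41  44  39  39  84 147 140 141 143 140]
192 303 320 [ 74  75  73  75  50  46  43  44  37  58 139 136 145 140 146]
204 303 321 [ 77  72  74  77  67  43  45  52  49  33 139 144 140 139 144]
216 303 321 [ 75  76  75  71  75  40  45  45  41  41  66  65  80 149 145]
228 304 322 [ 73  72  68  77  69  42  46  45  45  43  74  77  78 147 147]
240 304 322 [ 74  73  67  70  77  39  42  44  41  43 152 147  64  60 146]
252 307 323 [ 74  71  74  70  75  43  36  36  45  45 144 118 102 141 150]
264 306 323 [103 127 123 123 127  60  41  43  44  48 122 126 127 129 121]
```

View pics/w5c.png

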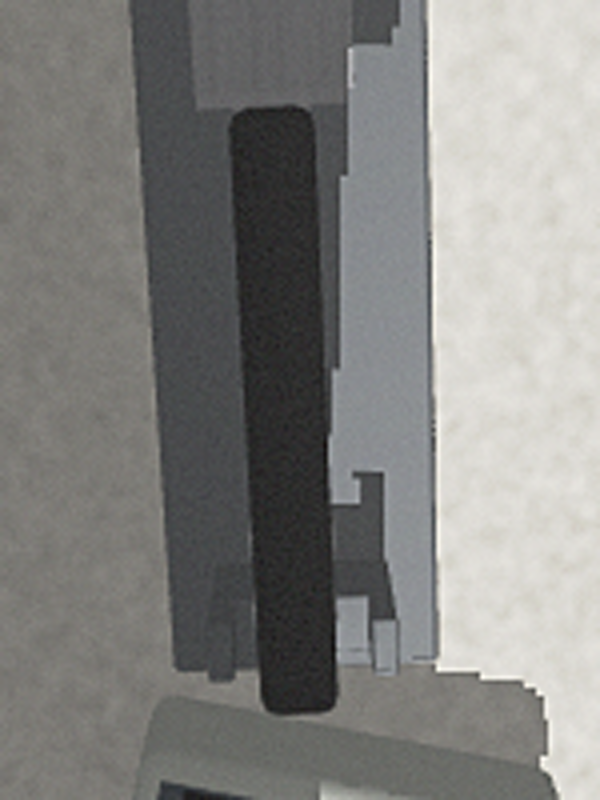

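Run:
```python
from h import *
i,K,P=load('w5')
for z in (.064,.0):
  g=ray(K,P,[(308,116.5),(314.75,268.3)],z);d=g[0]-g[1];print(z,g.round(4),np.linalg.norm(d),np.degrees(np.arctan2(d[1],d[0])))
g=ray(K,P,[(308,116.5),(314.75,268.3)],.064);d=(g[0]-g[1])/np.linalg.norm(g[0]-g[1])
mid=g.mean(0); org=mid+d*.121; grip=org-d*.098; print('org',org,'grip',grip)
yaw=np.degrees(np.arctan2(d[1],d[0]));
# base plate edges at z=.008
b=np.array([(133,0),(177,668),(425,0),(437,660)])/4+[240,90]
print('base',ray(K,P,b,.008).round(4))
to(grip[0],grip[1],.046,yaw-90)
i,K,P=load('top0'); b=np.array([(197,37),(289,37),(296,367),(200,362)])/4+[260,160];print(ray(K,P,b,.008).round(4))
h=np.array([(241,165),(245,352)])/4+[260,160];print(ray(K,P,h,.064).round(4))
```

```text
0.064 [[ 0.6522  0.0017  0.064 ]
 [ 0.5177 -0.004   0.064 ]] 0.13454560035977756 2.432220624610747
0.0 [[ 0.6518  0.0029  0.    ]
 [ 0.4939 -0.0039  0.    ]] 0.15806332392778433 2.432220624610747
org [0.7058368  0.00402339 0.064     ] grip [ 6.07925082e-01 -1.35483141e-04  6.40000000e-02]
base [[ 0.6757  0.0354  0.008 ]
 [ 0.5095  0.0284  0.008 ]
 [ 0.6758 -0.0334  0.008 ]
 [ 0.5118 -0.0403  0.008 ]]
t 9.1 pos [ 0.5788 -0.0055  0.3015] yaw -89.89 w 1.004 F [-0.3 -0.4  1.6] T [ 0.02 -0.01 -0.  ] q [-0.05  0.05  1.74  0.    1.35  1.52]
 turn units [ 0.032  0.003 -0.387]  shift units now-frame [-0.174 -0.998  8.515]  after-turn frame [-0.137 -0.976  8.518]
[[ 0.7547  0.0371  0.008 ]
 [ 0.7565 -0.0324  0.008 ]
 [ 0.5067 -0.0427  0.008 ]
 [ 0.5088  0.029   0.008 ]]
[[ 0.6483  0.0019  0.064 ]
 [ 0.5129 -0.0041  0.064 ]]
```

{"name": "arm_command", "arguments": {"steps": [0,0,0,0,0,-0.39,0.65,-0.14,-0.98,0.8,0,0,0,0.65,0,0,1,0,0,0,0.65,0,0,1,0,0,0,0.65,0,0,1,0,0,0,0.65,0,0,1,0,0,0,0.65,0,0,1,0,0,0,0.65,0,0,0.7,0,0,0,0.65,0,0,0,0,0,0,0.65]}}

```text
time: 10.25
tool_pos: [0.6051, -0.0, 0.1059]
tcp_rot: [2.265, -2.171, -0.007]
wrist_force: [-0.8, 0.2, -0.5]
width: 0.649
```

Run:
```python
from h import *
to(.6079,-.0001,.048,-87.57); i,K,P=snap('wrist','w6.png')
```

```text
t 10.2 pos [ 0.6051 -0.      0.1059] yaw -87.56 w 0.649 F [-0.8  0.2 -0.5] T [-0.04  0.01 -0.01] q [-0.04  0.26  1.88 -0.    1.01  1.49]
 turn units [0.057 0.005 0.002]  shift units now-frame [ 0.008 -0.105  1.93 ]  after-turn frame [ 0.007 -0.093  1.93 ]
```

View pics/w6.png

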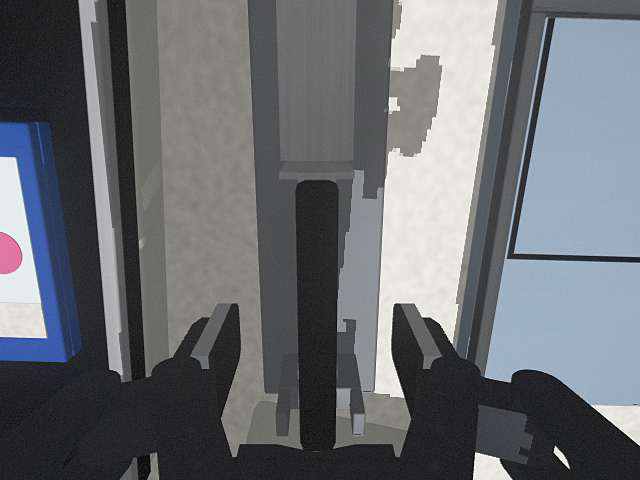

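{"name": "arm_command", "arguments": {"steps": [0,-0.1,0.97,0.05,0,0,0.65,0,0,0.96,0,0,0,0.65,0,0,0,0,0,0,0.65]}}

```text
time: 10.68
tool_pos: [0.6098, 0.0001, 0.0496]
tcp_rot: [-2.267, 2.173, -0.002]
wrist_force: [-0.4, 0.4, 0.3]
width: 0.648
```

Run:
```python
from h import *
to(.6079,-.0001,.048,-87.57); i,K,P=snap('wrist','w7.png')
for k in range(3): to(.6079,-.0001,.048,-87.57);bot.read_camera('wrist')
```

```text
t 10.7 pos [6.098e-01 1.000e-04 4.960e-02] yaw -87.56 w 0.648 F [-0.4  0.4  0.3] T [-0.   -0.04  0.04] q [-0.04  0.33  1.91  0.    0.9   1.49]
 turn units [-0.016  0.003  0.002]  shift units now-frame [0.003 0.063 0.052]  after-turn frame [0.003 0.062 0.052]
t 10.7 pos [0.6112 0.     0.051 ] yaw -87.56 w 0.648 F [ 0.3 -0.4  0.2] T [-0.02  0.02 -0.04] q [-0.04  0.33  1.91  0.    0.9   1.49]
 turn units [-0.043  0.001  0.002]  shift units now-frame [-0.001  0.109  0.101]  after-turn frame [-0.001  0.109  0.101]
t 10.8 pos [0.6123 0.     0.0521] yaw -87.56 w 0.651 F [-1.3 -0.1  0.2] T [ 0.01 -0.03  0.03] q [-0.04  0.33  1.91  0.    0.9   1.49]
 turn units [-0.065 -0.001  0.002]  shift units now-frame [-0.003  0.146  0.136]  after-turn frame [-0.003  0.146  0.137]
t 10.8 pos [ 0.6129 -0.      0.0527] yaw -87.56 w 0.654 F [ 0.3 -0.2 -0.5] T [ 0.01 -0.01 -0.05] q [-0.04  0.33  1.91  0.    0.9   1.49]
 turn units [-0.079 -0.002  0.002]  shift units now-frame [-0.005  0.168  0.154]  after-turn frame [-0.005  0.167  0.156]
```

{"name": "arm_command", "arguments": {"steps": [0,0,0,0,0,0,0.65,0,0,0,0,0,0,0.65]}}

```text
time: 11.12
tool_pos: [0.6121, -0.0, 0.0516]
tcp_rot: [-2.265, 2.17, -0.007]
wrist_force: [-0.7, -0.6, -0.5]
width: 0.654
```

Run:
```python
from h import *
for k in range(6): to(.6079,-.0001,.048,-87.57);bot.read_camera('wrist')
```

```text
t 11.1 pos [ 0.6121 -0.      0.0516] yaw -87.56 w 0.654 F [-0.7 -0.6 -0.5] T [ 0.02 -0.   -0.01] q [-0.04  0.33  1.91  0.    0.9   1.49]
 turn units [-0.064 -0.001  0.002]  shift units now-frame [-0.003  0.142  0.118]  after-turn frame [-0.003  0.141  0.119]
t 11.2 pos [ 0.612  -0.      0.0513] yaw -87.56 w 0.650 F [ 0.1 -0.5 -0.7] T [-0.02 -0.02  0.02] q [-0.04  0.33  1.91  0.    0.9   1.49]
 turn units [-0.06  -0.001  0.002]  shift units now-frame [-0.003  0.136  0.109]  after-turn frame [-0.003  0.135  0.11 ]
t 11.2 pos [ 0.6118 -0.      0.051 ] yaw -87.56 w 0.652 F [-0.4 -0.1  0.2] T [0.04 0.01 0.02] q [-0.04  0.33  1.91  0.    0.9   1.49]
 turn units [-0.056 -0.001  0.002]  shift units now-frame [-0.002  0.13   0.1  ]  after-turn frame [-0.002  0.129  0.101]
t 11.3 pos [0.6116 0.     0.0508] yaw -87.56 w 0.652 F [-0.2 -0.9 -0.4] T [ 0.   -0.06  0.  ] q [-0.04  0.33  1.91  0.    0.9   1.49]
 turn units [-0.053  0.     0.002]  shift units now-frame [-0.001  0.125  0.094]  after-turn frame [-0.001  0.124  0.095]
t 11.3 pos [0.6116 0.     0.0507] yaw -87.56 w 0.649 F [ 0.6 -0.5 -0.2] T [-0.01  0.02 -0.02] q [-0.04  0.33  1.91  0.    0.9   1.49]
 turn units [-0.051 -0.     0.002]  shift units now-frame [-0.002  0.122  0.09 ]  after-turn frame [-0.002  0.122  0.091]
t 11.4 pos [0.6115 0.     0.0506] yaw -87.56 w 0.649 F [ 0.1 -0.3  0.2] T [ 0.04  0.02 -0.02] q [-0.04  0.33  1.91  0.    0.9   1.49]
 turn units [-0.049  0.     0.001]  shift units now-frame [-0.001  0.12   0.086]  after-turn frame [-0.001  0.119  0.086]
```

{"name": "arm_command", "arguments": {"steps": [0,0.1,0.08,-0.05,0,0,0.65,0,0,0,0,0,0,0.1,0,0,0,0,0,0,0.0,0,0,0,0,0,0,0,0,0,0,0,0,0,0,0,0,0,0,0,0,0,0,0,0,0,0,0,0,0,0,0,0,0,0,0], "squeeze": 90}}

```text
time: 12.42
tool_pos: [0.6086, -0.0001, 0.0483]
tcp_rot: [-2.268, 2.174, -0.0]
wrist_force: [-0.2, -0.3, 0.5]
width: 0.202
```

```bash
cat >> h.py <<'E'
def st(n=3):
    ss=[]
    for k in range(n): ss.append(bot.read_state());bot.read_camera('top')
    M=R.from_rotvec(ss[-1]['tcp_rot']).as_matrix()
    p=np.mean([s['tool_pos'] for s in ss],0);dp=ss[-1]['tool_pos']-ss[0]['tool_pos']
    tilt=np.degrees(M[:,2]+[0,0,1])
    print('t %.1f'%ss[-1]['time'],p.round(4),'drift',dp.round(4),'yaw %.2f'%np.degrees(np.arctan2(M[1,0],M[0,0])),'ztilt xy deg',tilt[:2].round(2),'w %.3f'%ss[-1]['width'],'F',ss[-1]['wrist_force'].round(1),'T',ss[-1]['torque'].round(2))
    return p,M
E
python3 - <<'E'
from h import *
st(4); snap('wrist','w8.png')
E
```

```text
t 12.6 [ 6.087e-01 -1.000e-04  4.830e-02] drift [ 0. -0.  0.] yaw -87.56 ztilt xy deg [ 0.01 -0.  ] w 0.195 F [ 0.9 -1.   0.6] T [-0.02  0.04 -0.03]
```

View pics/w8.png

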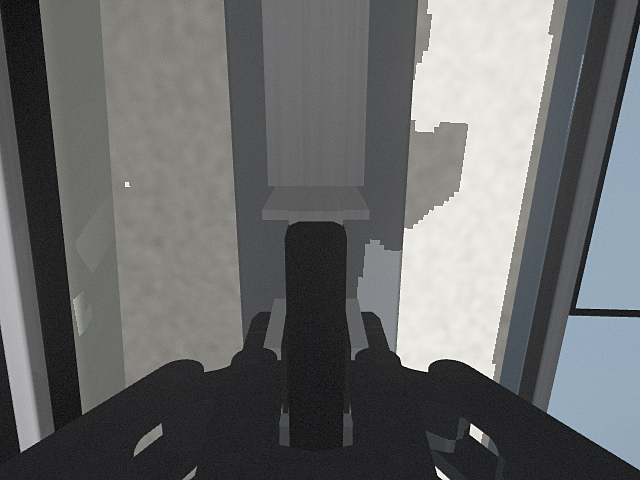

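{"name": "arm_command", "arguments": {"steps": [0,0,-0.5,0,0,0,0,0,0,-0.9,0,0,0,0,0,0,-1,0,0,0,0,0,0,-1,0,0,0,0,0,0,-1,0,0,0,0,0,0,-0.6,0,0,0,0,0,0,0,0,0,0,0,0,0,0,0,0,0,0]}}

```text
time: 13.68
tool_pos: [0.6076, -0.0001, 0.1968]
tcp_rot: [2.267, -2.173, -0.003]
wrist_force: [-0.5, -0.8, -1.7]
width: 0.195
```

```bash
cat > meas.py <<'E'
from h import *
def carr(img,K,P,zb,roi=None,show=False):
    """blue carriers' top outlines (top face at zb+.013)"""
    hsv=cv2.cvtColor(img,cv2.COLOR_RGB2HSV)
    m=cv2.inRange(hsv,(106,170,50),(120,255,255))
    if roi:
        k=np.zeros_like(m);x0,y0,x1,y1=roi;k[y0:y1,x0:x1]=255;m&=k
    out=[]
    for c in cv2.findContours(m,0,1)[0]:
        if cv2.contourArea(c)<250: continue
        pts=ray(K,P,c.reshape(-1,2),zb+.013)[:,:2]
        (cx,cy),(w,h),a=cv2.minAreaRect((pts*1000).astype(np.float32))
        if w<h: a-=90;w,h=h,w
        # long-axis angle relative to world x
        a=(a+90)%180-90
        out.append((cx/1000,cy/1000,a,w,h,tuple(c.reshape(-1,2).mean(0).round(0))))
    return sorted(out,key=lambda o:-o[1])
E
python3 - <<'E'
from meas import *
st(3)
i,K,P=load('top0')
for o in carr(i,K,P,.062,(165,160,300,265)): print(np.round(o[:5],4),o[5])
i,K,P=load('w5')
for o in carr(i,K,P,.062,(0,0,210,300)): print(np.round(o[:5],4),o[5])
snap('wrist','w9.png');snap('top','top3.png')
i,K,P=load('top3')
for o in carr(i,K,P,.062,(165,160,300,265)): print(np.round(o[:5],4),o[5])
E
```

```text
t 13.8 [ 6.074e-01 -1.000e-04  1.964e-01] drift [-0.0003 -0.     -0.0006] yaw -87.56 ztilt xy deg [-0.19  0.01] w 0.192 F [ 0.1  0.9 -2.1] T [0.05 0.08 0.01]
[  0.6378   0.3005  -1.5225 100.6073  64.4879] (np.float64(216.0), np.float64(202.0))
[  0.6056   0.2189   2.0723 100.9132  62.6026] (np.float64(244.0), np.float64(214.0))
[ 0.618   0.1367  1.3965 98.1469 63.0693] (np.float64(273.0), np.float64(210.0))
[ 0.6068  0.2239  2.6031 99.2276 56.0512] (np.float64(26.0), np.float64(174.0))
[  0.6387   0.3004  -1.4083 102.0418  64.162 ] (np.float64(216.0), np.float64(202.0))
[  0.6057   0.2189   2.0723 100.9471  62.6324] (np.float64(244.0), np.float64(214.0))
[  0.6194   0.1366   1.6129 101.0934  63.0251] (np.float64(273.0), np.float64(210.0))
```

View pics/w9.png

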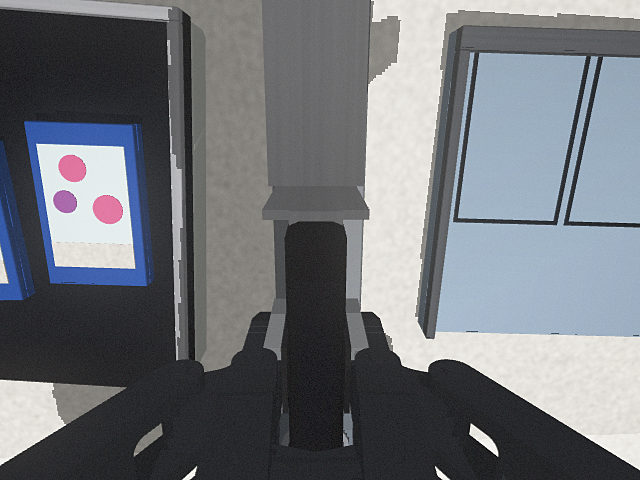

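View pics/top3.png

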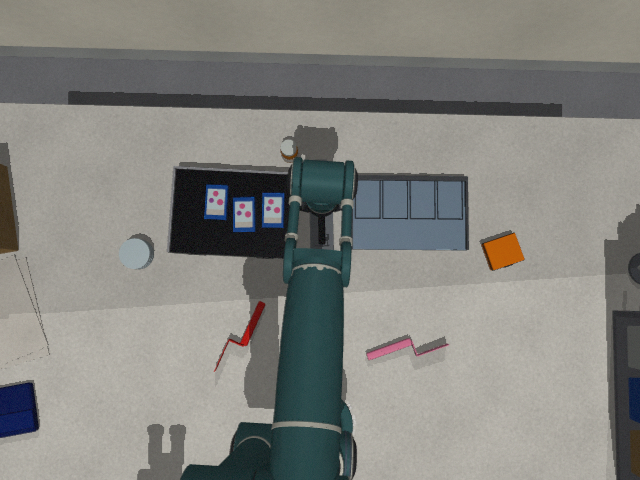

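Run:
```python
from meas import *
i,K,P=load('w9')
for o in carr(i,K,P,.062,(0,0,200,400)): print(np.round(o[:5],4),o[5])
cv2.imwrite('pics/w9c.png',cv2.resize(i[100:310,0:200,::-1],None,fx=3,fy=3,interpolation=cv2.INTER_CUBIC))
# hotplate rim right edge and cooling plate features
```

```text
[ 0.5897  0.1902 -9.9187 65.1487 13.8847] (np.float64(7.0), np.float64(257.0))
[  0.6586   0.1591 -39.9708  56.0472  31.1277] (np.float64(55.0), np.float64(142.0))
```

View pics/w9c.png

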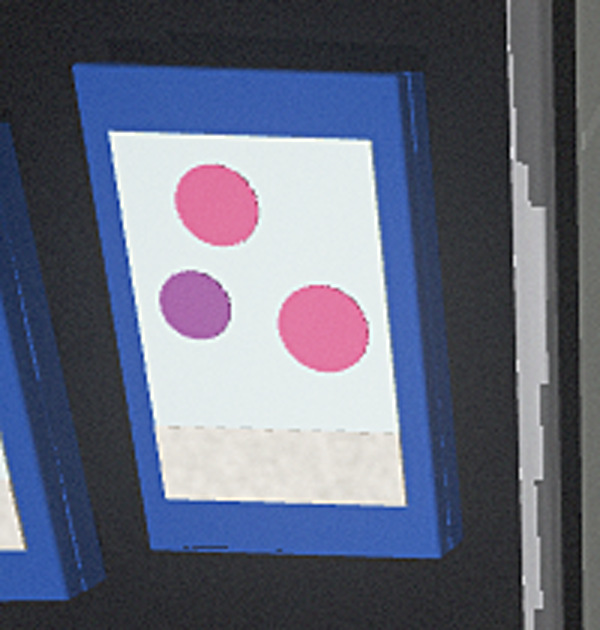

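```bash
cat >> meas.py <<'E'
def quad(f,px,z,mm=None):
    """far-left, far-right, near-right, near-left pixel corners -> centre, yaw, sizes"""
    i,K,P=load(f);g=ray(K,P,px,z)[:,:2];a,b,c,d=g
    v=(a-d)+(b-c);print(f,'c',g.mean(0).round(4),'yaw %.2f'%np.degrees(np.arctan2(v[1],v[0])),'len %.4f %.4f wid %.4f %.4f'%tuple(np.linalg.norm(x) for x in(a-d,b-c,a-b,d-c)),'dia',(np.linalg.norm(a-c)*1000).round(1),(np.linalg.norm(b-d)*1000).round(1))
    return g
E
python3 - <<'E'
from meas import *
quad('w9',np.array([(73,65),(405,73),(443,557),(151,548)])/3+[0,100],.075)
i,K,P=load('w5')
cv2.imwrite('pics/w5d.png',cv2.resize(i[80:250,0:220,::-1],None,fx=3.5,fy=3.5,interpolation=cv2.INTER_CUBIC))
cv2.imwrite('pics/w5e.png',cv2.resize(i[0:270,390:640,::-1],None,fx=2.2,fy=2.2,interpolation=cv2.INTER_CUBIC))
E
```

```text
w9 c [0.6215 0.1378] yaw 0.19 len 0.0988 0.0995 wid 0.0629 0.0619 dia 116.6 117.7
```

View pics/w5d.png

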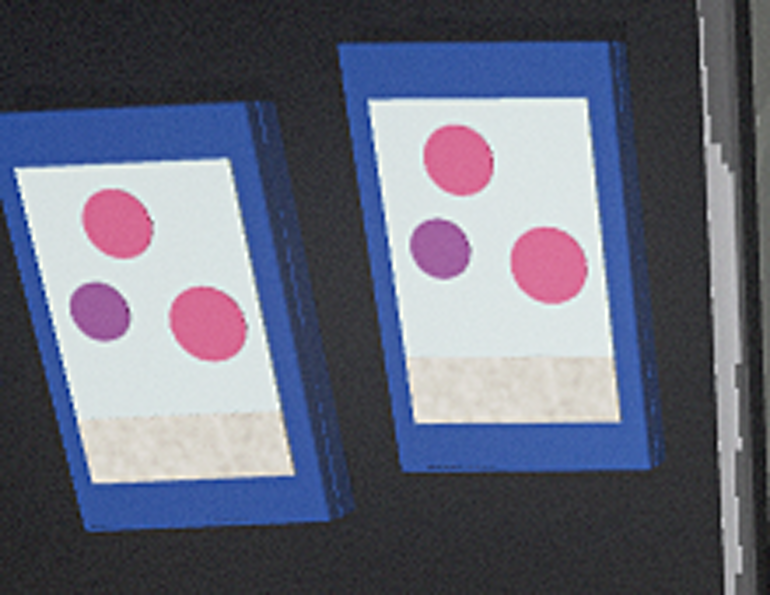

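View pics/w5e.png

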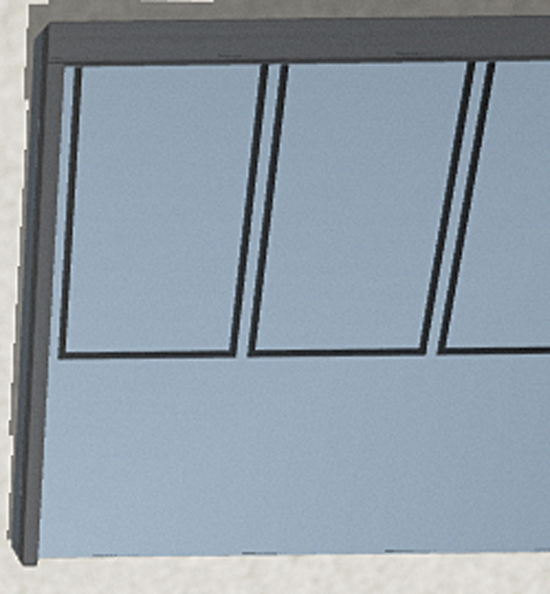

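Run:
```python
from meas import *
quad('w5',np.array([(338,44),(610,42),(652,469),(403,472)])/3.5+[0,80],.075)
quad('w5',np.array([(-8,114),(247,103),(331,521),(86,531)])/3.5+[0,80],.075)
i,K,P=load('w5')
f=lambda a,z:ray(K,P,np.array(a)/2.2+[390,0],z)[:,:2].round(4)
print('railfoot',f([(64,66),(540,62)],.022).tolist())
print('bay front corners',f([(58,357),(236,357),(248,355),(425,353),(438,353)],.022).tolist())
print('bay back',f([(78,68),(264,66),(282,66),(470,64),(488,64)],.022).tolist())
print('plate front',f([(40,558),(550,550)],.022).tolist())
i,K,P=load('top0'); f=lambda a,z:ray(K,P,np.array(a)/5+[340,165],z)[:,:2].round(4)
print('TOP bayfront',f([(76,268),(202,268),(212,268),(338,268),(350,270),(475,270),(487,271),(613,271)],.022).tolist())
print('TOP rail foot',f([(80,77),(612,83)],.022).tolist())
```

```text
w5 c [0.6208 0.138 ] yaw 0.55 len 0.0995 0.0992 wid 0.0617 0.0614 dia 116.8 116.9
w5 c [0.6065 0.2201] yaw 1.73 len 0.0994 0.0993 wid 0.0591 0.0616 dia 115.6 116.9
railfoot [[0.7247, -0.0952], [0.7264, -0.2845]]
bay front corners [[0.6101, -0.1009], [0.6102, -0.1782], [0.6111, -0.1833], [0.6121, -0.26], [0.6121, -0.2656]]
bay back [[0.724, -0.1008], [0.7248, -0.1749], [0.7248, -0.182], [0.7256, -0.2568], [0.7256, -0.2639]]
plate front [[0.5181, -0.0991], [0.5223, -0.3345]]
TOP bayfront [[0.6059, -0.1033], [0.6077, -0.1783], [0.6078, -0.1843], [0.6096, -0.2594], [0.6086, -0.2666], [0.6103, -0.3412], [0.6099, -0.3484], [0.6117, -0.4237]]
TOP rail foot [[0.7211, -0.1037], [0.7253, -0.4231]]
```

Run:
```python
from meas import *
to(.402,.1353,.1964,-89.3)
```

```text
t 13.9 pos [ 6.079e-01 -1.000e-04  1.968e-01] yaw -87.56 w 0.194 F [ 0.   0.1 -1.5] T [ 0.01 -0.02  0.01] q [-0.04  0.17  1.8   0.    1.17  1.49]
 turn units [0.022 0.002 0.29 ]  shift units now-frame [-4.801  6.663  0.03 ]  after-turn frame [-4.597  6.806  0.014]
```

{"name": "arm_command", "arguments": {"steps": [0,0.4,0,0,0,0.29,0,-0.5,0.8,0,0,0,0,0,-0.7,0.95,0,0,0,0,0,-0.7,0.95,0,0,0,0,0,-0.7,0.95,0,0,0,0,0,-0.7,0.95,0,0,0,0,0,-0.7,0.95,0,0,0,0,0,-0.6,0.86,0,0,0,0,0,0,0,0,0,0,0,0,0,0,0,0,0,0,0]}}

```text
time: 15.18
tool_pos: [0.4026, 0.1348, 0.1984]
tcp_rot: [-2.234, 2.207, -0.001]
wrist_force: [0.4, 0.6, -1.9]
width: 0.197
```

{"name": "arm_command", "arguments": {"steps": [0,0,0,0,0,0,0,0,0,0,0,0,0,0]}}

```text
time: 15.42
tool_pos: [0.4031, 0.1346, 0.1982]
tcp_rot: [2.234, -2.209, 0.0]
wrist_force: [-0.6, 0.0, -2.4]
width: 0.193
```

Run:
```python
from meas import *
st(3);to(.402,.1353,.1043,-89.3);snap('wrist','w10.png')
```

```text
t 15.5 [0.403  0.1346 0.1981] drift [-0.0001  0.0001 -0.0001] yaw -89.35 ztilt xy deg [-0.02 -0.01] w 0.197 F [-0.  -0.3 -1.6] T [0.01 0.08 0.03]
t 15.6 pos [0.4029 0.1347 0.1981] yaw -89.34 w 0.191 F [-1.   1.2 -1.4] T [ 0.04  0.04 -0.02] q [ 0.26 -0.19  2.16 -0.    1.17  1.82]
 turn units [ 0.002 -0.001 -0.007]  shift units now-frame [-0.019  0.028  3.126]  after-turn frame [-0.019  0.028  3.126]
```

View pics/w10.png

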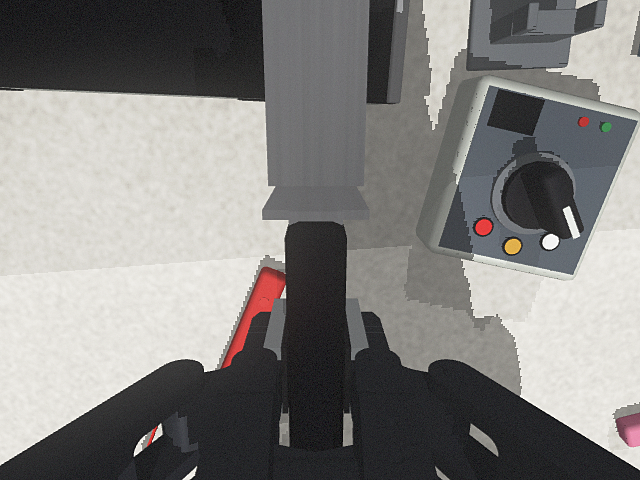

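{"name": "arm_command", "arguments": {"steps": [0,0,0.5,0,0,0,0,0,0,0.8,0,0,0,0,0,0,0.7,0,0,0,0,0,0,0.5,0,0,0,0,0,0,0.3,0,0,0,0,0,0,0.15,0,0,0,0,0,0,0,0,0,0,0,0,0,0,0,0,0,0,0,0,0,0,0,0,0]}}

```text
time: 16.75
tool_pos: [0.4031, 0.1351, 0.1103]
tcp_rot: [-2.234, 2.207, -0.001]
wrist_force: [0.1, -0.5, -2.6]
width: 0.192
```

Run:
```python
from meas import *
st(3);to(.402,.1353,.1043,-89.3);i,K,P=snap('wrist','w11.png');i,K,P=snap('top','top4.png')
for o in carr(i,K,P,.062,(165,160,300,265)): print(np.round(o[:5],4),o[5])
```

```text
t 16.9 [0.403  0.1351 0.1102] drift [-0.0002 -0.     -0.0002] yaw -89.30 ztilt xy deg [0.05 0.02] w 0.196 F [ 0.1 -0.5 -1.5] T [-0.02  0.04  0.02]
t 16.9 pos [0.4028 0.1351 0.11  ] yaw -89.30 w 0.199 F [ 0.2 -1.5 -2.2] T [-0.06  0.05 -0.01] q [ 0.26 -0.09  2.25  0.    0.98  1.82]
 turn units [-0.006  0.002  0.   ]  shift units now-frame [-0.008  0.026  0.19 ]  after-turn frame [-0.008  0.026  0.19 ]
[  0.6382   0.3005  -0.9966 100.25    64.0268] (np.float64(216.0), np.float64(202.0))
```

View pics/w11.png

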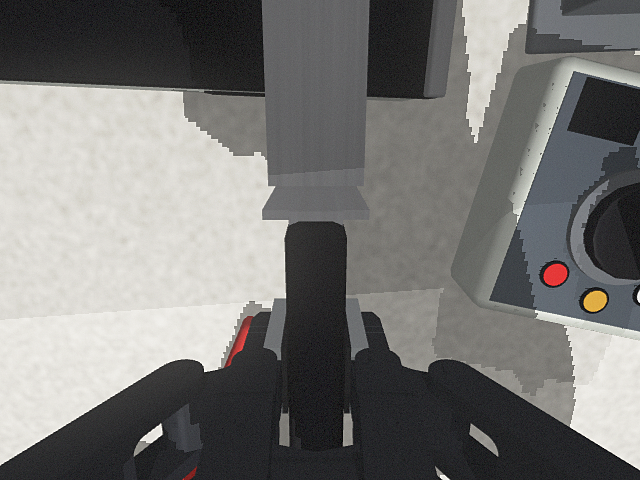

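{"name": "arm_command", "arguments": {"steps": [0,0,0.19,0,0,0,0,0,0,0,0,0,0,0,0,0,0,0,0,0,0,0,0,0,0,0,0,0,0,-0.2,0,0,0,0,0,0,-0.2,0,0,0,0,0,0,0,0,0,0,0,0,0,0,0,0,0,0,0]}}

```text
time: 18.0
tool_pos: [0.4145, 0.1351, 0.1039]
tcp_rot: [2.235, -2.208, -0.0]
wrist_force: [-0.3, -0.0, -2.0]
width: 0.195
```

Run:
```python
from meas import *
st(3);to(.5235,.1368,.1043,-89.3);i,K,P=snap('scene','s2.png')
cv2.imwrite('pics/s2c.png',cv2.resize(i[200:330,330:490,::-1],None,fx=4,fy=4,interpolation=cv2.INTER_CUBIC))
```

```text
t 18.1 [0.4145 0.1351 0.1039] drift [-0.0002  0.     -0.    ] yaw -89.30 ztilt xy deg [-0.02 -0.  ] w 0.198 F [-0.7 -0.4 -1.4] T [-0.06  0.05 -0.02]
t 18.1 pos [0.4144 0.1351 0.1038] yaw -89.30 w 0.198 F [-0.2  0.2 -2.5] T [ 0.02  0.01 -0.02] q [ 0.26 -0.05  2.24  0.    0.96  1.82]
 turn units [ 0.003 -0.    -0.   ]  shift units now-frame [-0.012 -3.639 -0.016]  after-turn frame [-0.012 -3.639 -0.015]
```

View pics/s2c.png

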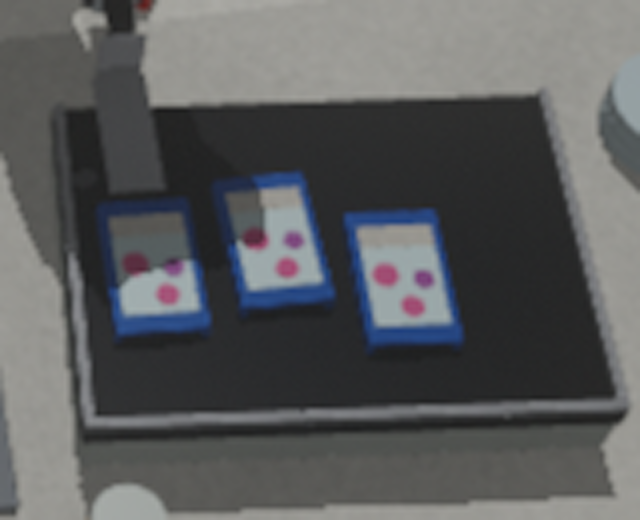

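{"name": "arm_command", "arguments": {"steps": [0,-0.25,0,0,0,0,0,0,-0.4,0,0,0,0,0,0,-0.5,0,0,0,0,0,0,-0.5,0,0,0,0,0,0,-0.5,0,0,0,0,0,0,-0.4,0,0,0,0,0,0,-0.3,0,0,0,0,0,0,-0.2,0,0,0,0,0,0,0,0,0,0,0,0,0,0,0,0,0,0,0]}}

```text
time: 19.45
tool_pos: [0.5056, 0.1362, 0.1038]
tcp_rot: [2.235, -2.207, -0.001]
wrist_force: [0.0, -0.6, -3.0]
width: 0.196
```

Run:
```python
from meas import *
st(3);to(.5235,.1368,.1043,-89.3);i,K,P=snap('wrist','w12.png')
```

```text
t 19.6 [0.5056 0.1363 0.1039] drift [-0.  0.  0.] yaw -89.29 ztilt xy deg [-0.02 -0.  ] w 0.195 F [-0.4 -0.  -1.6] T [ 0.    0.   -0.02]
t 19.6 pos [0.5056 0.1363 0.1039] yaw -89.29 w 0.193 F [ 0.2 -0.1 -1.8] T [-0.04  0.08 -0.02] q [0.22 0.11 2.06 0.   0.97 1.77]
 turn units [0.002 0.    0.002]  shift units now-frame [-0.01  -0.595 -0.012]  after-turn frame [-0.01  -0.595 -0.012]
```

View pics/w12.png

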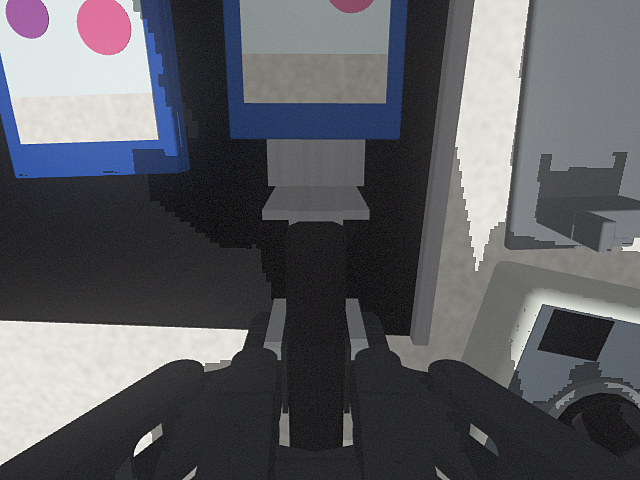

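Run:
```python
from meas import *
i,K,P=load('w12')
print(ray(K,P,(315,138),.075),ray(K,P,(316,186),.066), ray(K,P,(316,218),.1))
print(ray(K,P,[(229,138),(401,138)],.075))
i,K,P=load('w8');print('at rest',ray(K,P,(316,186),.010))
```

```text
[[0.57163508 0.13805267 0.075     ]] [[0.55265695 0.13745297 0.066     ]] [[0.54777064 0.13743042 0.1       ]]
[[0.57127074 0.16932557 0.075     ]
 [0.57199945 0.10677819 0.075     ]]
at rest [[0.65561568 0.00244913 0.01      ]]
```

{"name": "arm_command", "arguments": {"steps": [0,-0.2,0,0,0,0,0,0,-0.2,0,0,0,0,0,0,-0.14,0,0,0,0,0,0,0,0,0,0,0,0,0,0,0,0,0,0,0,0,0,-0.1,0,0,0,0,0,0,-0.15,0,0,0,0,0,0,-0.2,0,0,0,0,0,0,-0.2,0,0,0,0,0,0,0,0,0,0,0]}}

```text
time: 20.9
tool_pos: [0.5229, 0.1366, 0.1244]
tcp_rot: [-2.234, 2.207, -0.001]
wrist_force: [0.1, -0.1, -3.9]
width: 0.193
```

Run:
```python
from meas import *
st(3);i,K,P=snap('wrist','w13.png');
i,K,P=snap('scene','s3.png')
cv2.imwrite('pics/s3c.png',cv2.resize(i[200:330,330:490,::-1],None,fx=4,fy=4,interpolation=cv2.INTER_CUBIC))
```

```text
t 21.0 [0.5226 0.1366 0.124 ] drift [-0.0006 -0.0001 -0.0008] yaw -89.30 ztilt xy deg [0.02 0.01] w 0.197 F [-0.1  0.  -2.8] T [ 0.02  0.21 -0.01]
```

View pics/w13.png

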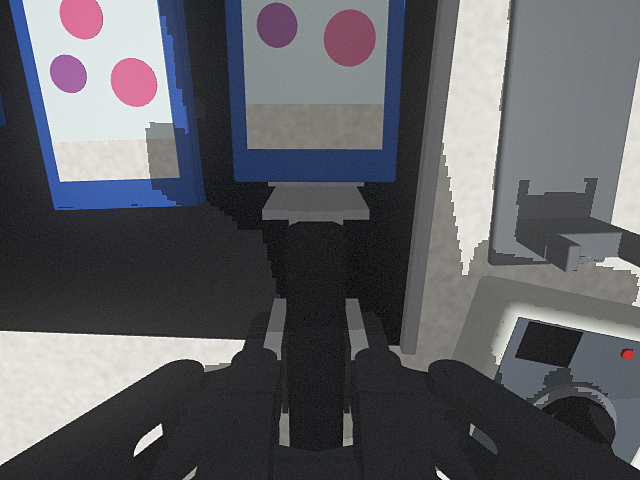

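View pics/s3c.png

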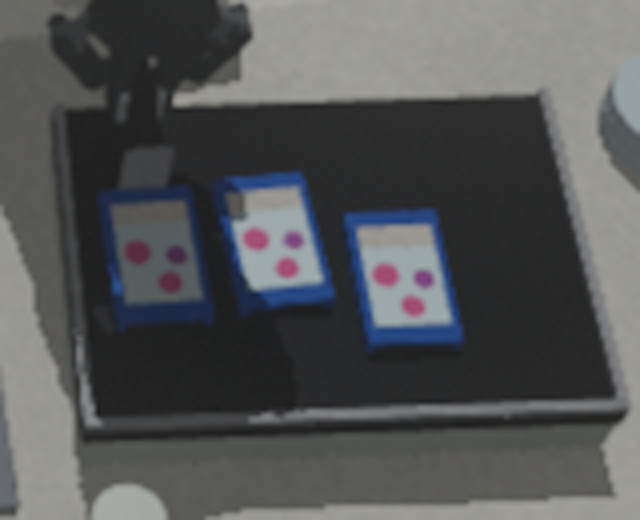

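{"name": "arm_command", "arguments": {"steps": [0,0,-0.3,0,0,0,0,0,0,-0.5,0,0,0,0,0,0,-0.6,0,0,0,0,0.2,0,-0.5,0,0,0,0,0.4,-0.1,-0.3,0,0,0,0,0.6,-0.15,0,0,0,0,0,0.7,-0.2,0,0,0,0,0,0.7,-0.2,0,0,0,0,0,0.7,-0.2,0,0,0,0,0,0.7,-0.2,0,0,0,0,0]}}

```text
time: 22.4
tool_pos: [0.5548, 0.0147, 0.1884]
tcp_rot: [2.233, -2.208, -0.002]
wrist_force: [0.2, 0.5, -3.6]
width: 0.192
```

{"name": "arm_command", "arguments": {"steps": [0.7,-0.1,0,0,0,0,0,0.7,-0.1,0,0,0,0,0,0.7,0,0,0,0,0,0,0.7,0,0,0,0,0,0,0.7,0,0,0,0,0,0,0.7,0,0,0,0,0,0,0.5,0,0,0,0,0,0,0.3,0,0,0,0,0,0,0.1,0,0,0,0,0,0,0,0,0,0,0,0,0]}}

```text
time: 23.65
tool_pos: [0.5631, -0.1358, 0.1894]
tcp_rot: [-2.235, 2.208, 0.001]
wrist_force: [1.3, -1.1, -3.0]
width: 0.197
```

{"name": "arm_command", "arguments": {"steps": [0,0,0,0,0,0,0,0,0,0,0,0,0,0,0,0,0,0,0,0,0]}}

```text
time: 24.02
tool_pos: [0.5631, -0.1358, 0.1895]
tcp_rot: [-2.236, 2.207, 0.0]
wrist_force: [0.5, 0.1, -3.7]
width: 0.196
```

Run:
```python
from meas import *
st(3);i,K,P=snap('wrist','w14.png');to(.565,-.1395-.0015,.19,-89.3)
```

```text
t 24.1 [ 0.5631 -0.1358  0.1895] drift [ 0.     -0.0001  0.    ] yaw -89.28 ztilt xy deg [0. 0.] w 0.196 F [-0.7 -0.6 -3.7] T [0.02 0.14 0.  ]
t 24.2 pos [ 0.5631 -0.136   0.1895] yaw -89.29 w 0.199 F [-0.   0.2 -3. ] T [ 0.07  0.12 -0.01] q [-0.28  0.13  1.87 -0.    1.14  1.28]
 turn units [0.    0.    0.002]  shift units now-frame [ 0.168 -0.061 -0.018]  after-turn frame [ 0.168 -0.061 -0.018]
```

View pics/w14.png

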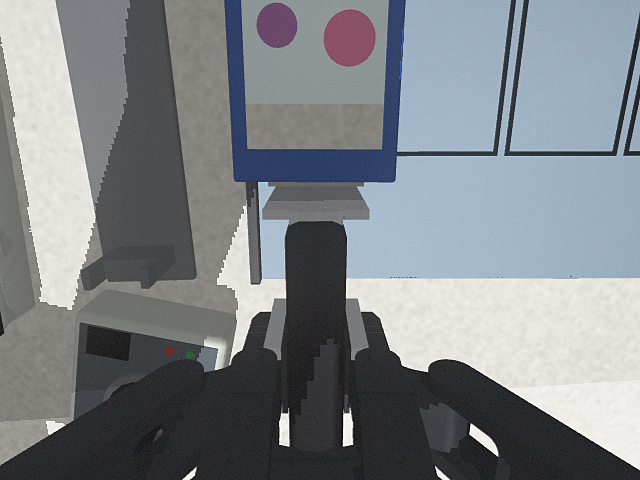

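Run:
```python
from meas import *
i,K,P=load('w14')
cv2.imwrite('pics/w14c.png',cv2.resize(i[0:300,240:640,::-1],None,fx=2,fy=2,interpolation=cv2.INTER_CUBIC))
# carrier near edge: 
print('carrier',ray(K,P,[(234,181),(397,181)],.1895-.0403+.002+.006))
```

```text
carrier [[ 0.61262755 -0.10336685  0.1572    ]
 [ 0.6133562  -0.16569447  0.1572    ]]
```

View pics/w14c.png

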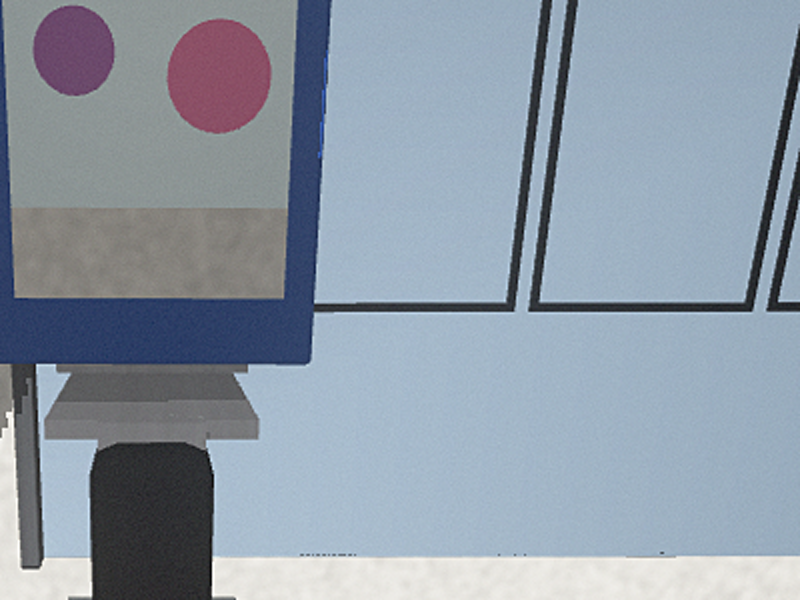

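Run:
```python
from meas import *
i,K,P=load('w14')
g=ray(K,P,[(498,155),(504.5,155),(616,155),(623.5,155)],.022);print(g[:,:2].round(4))
b=(g[1]+g[2])/2;e=(g[0]+g[1])/2;print('B',b,'A from mid+41',e[:2]+[0,.041],(b[:2]+[0,.082]))
print('rail top inner',ray(K,P,(260.5,279),.034),'front',ray(K,P,[(260,278),(640,278)],.022))
```

```text
[[ 0.6122 -0.2606]
 [ 0.6123 -0.2651]
 [ 0.6132 -0.3421]
 [ 0.6132 -0.3473]]
B [ 0.61270975 -0.30358008  0.022     ] A from mid+41 [ 0.612233   -0.22182951] [ 0.61270975 -0.22158008]
rail top inner [[ 0.5232078  -0.09580002  0.034     ]] front [[ 0.51920653 -0.09382239  0.022     ]
 [ 0.52254171 -0.3799492   0.022     ]]
```

{"name": "arm_command", "arguments": {"steps": [0.17,0,0.3,0,0,0,0,0,0,0.5,0,0,0,0,0,0,0.6,0,0,0,0,0,0,0.6,0,0,0,0,0,0,0.6,0,0,0,0,0,0,0.5,0,0,0,0,0,0,0.4,0,0,0,0,0,0,0.2,0,0,0,0,0,0,0.1,0,0,0,0,0,0,0,0,0,0,0]}}

```text
time: 25.48
tool_pos: [0.5635, -0.1412, 0.0758]
tcp_rot: [-2.235, 2.208, -0.001]
wrist_force: [-0.0, -0.2, -3.9]
width: 0.192
```

{"name": "arm_command", "arguments": {"steps": [0,0,0,0,0,0,0,0,0,0,0,0,0,0,0,0,0,0,0,0,0]}}

```text
time: 25.85
tool_pos: [0.5633, -0.1412, 0.0758]
tcp_rot: [-2.235, 2.208, -0.001]
wrist_force: [0.1, -0.6, -4.0]
width: 0.198
```

Run:
```python
from meas import *
st(3);i,K,P=snap('wrist','w15.png');to(.5631,-.141,.0648,-89.3)
```

```text
t 25.9 [ 0.5633 -0.1412  0.0757] drift [-0.0001  0.     -0.0002] yaw -89.30 ztilt xy deg [ 0.01 -0.01] w 0.200 F [ 0.7  0.3 -3. ] T [-0.02  0.04  0.  ]
t 26.1 pos [ 0.5632 -0.1412  0.0755] yaw -89.30 w 0.191 F [ 0.3 -0.2 -2.6] T [-0.    0.15 -0.02] q [-0.29  0.25  1.96  0.    0.93  1.27]
 turn units [-0. -0. -0.]  shift units now-frame [-0.006  0.002  0.357]  after-turn frame [-0.006  0.002  0.357]
```

View pics/w15.png

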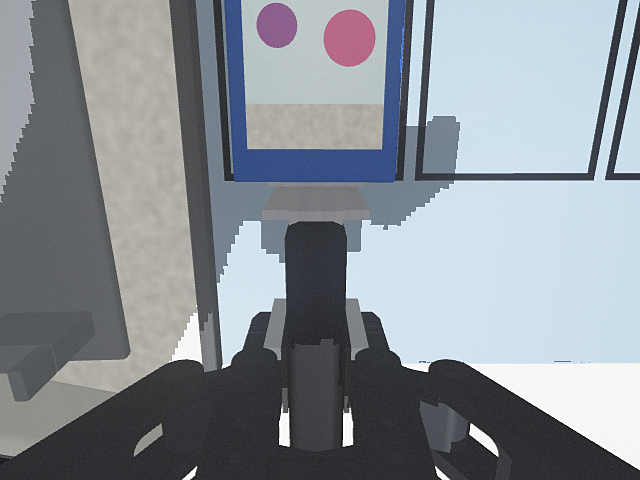

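Run:
```python
from meas import *
i,K,P=load('w15')
cv2.imwrite('pics/w15c.png',cv2.resize(i[0:240,180:440,::-1],None,fx=3,fy=3,interpolation=cv2.INTER_CUBIC))
```

```text
(no output)
```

View pics/w15c.png

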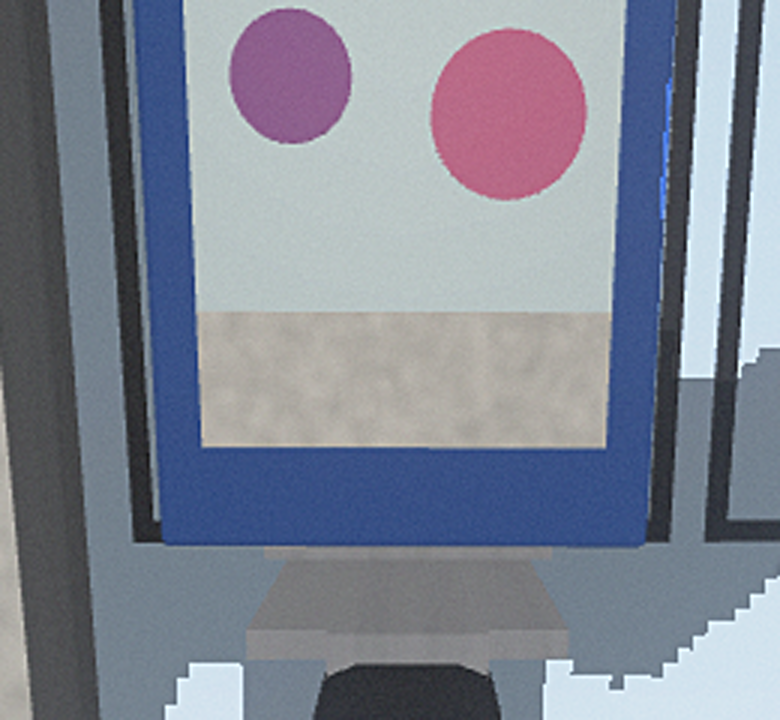

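Run:
```python
from meas import *
i,K,P=load('w15')
a=ray(K,P,[(224.7,181),(403,180.3)],.022);b=ray(K,P,[(234,181.7),(395.3,181.7)],.0434)
print(a[:,:2],a.mean(0),np.linalg.norm(a[0]-a[1]),b[:,:2],b.mean(0))
```

```text
[[ 0.60941655 -0.1005118 ]
 [ 0.61060546 -0.17765531]] [ 0.610011   -0.13908355  0.022     ] 0.07715267169517061 [[ 0.61244238 -0.10862309]
 [ 0.61315038 -0.17027786]] [ 0.61279638 -0.13945047  0.0434    ]
```

{"name": "arm_command", "arguments": {"steps": [0,0,0.15,0,0,0,0,0,0,0.12,0,0,0,0,0,0,0.09,0,0,0,0,0,0,0,0,0,0,0,0,0,0,0,0,0,0,0,0,0,0,0,0,0]}}

```text
time: 26.8
tool_pos: [0.5634, -0.1412, 0.0649]
tcp_rot: [-2.235, 2.208, -0.001]
wrist_force: [0.5, 0.2, -1.7]
width: 0.196
```

Run:
```python
from meas import *
st(3);to(.5631,-.141,.0648,-89.3)
```

```text
t 26.9 [ 0.5634 -0.1412  0.0649] drift [-0.0001  0.     -0.0001] yaw -89.30 ztilt xy deg [ 0.02 -0.  ] w 0.197 F [-0.5  0.2 -1.8] T [-0.03  0.   -0.04]
t 26.9 pos [ 0.5633 -0.1412  0.0648] yaw -89.30 w 0.197 F [ 0.5  0.1 -2.2] T [-0.08  0.02 -0.03] q [-0.29  0.26  1.97  0.    0.91  1.27]
 turn units [-0.003 -0.001  0.   ]  shift units now-frame [-0.006  0.006  0.001]  after-turn frame [-0.006  0.006  0.001]
```

Fz is back to −1.8 N, so the carrier stands on the plate. Push forward.

{"name": "arm_command", "arguments": {"steps": [0,-0.1,0,0,0,0,0,0,-0.1,0,0,0,0,0,0,-0.1,0,0,0,0,0,0,-0.05,0,0,0,0,0,0,-0.05,0,0,0,0,0,0,0,0,0,0,0,0,0,0,0,0,0,0,0,0,0,0,0,0,0,0]}}

```text
time: 27.95
tool_pos: [0.5753, -0.141, 0.0647]
tcp_rot: [-2.235, 2.208, -0.0]
wrist_force: [0.1, -0.5, -2.3]
width: 0.195
```

Run:
```python
from meas import *
st(4);i,K,P=snap('wrist','w16.png');i,K,P=snap('scene','s4.png')
cv2.imwrite('pics/s4c.png',cv2.resize(i[230:340,140:300,::-1],None,fx=4,fy=4,interpolation=cv2.INTER_CUBIC))
```

```text
t 28.1 [ 0.5753 -0.141   0.0647] drift [-0.0001  0.     -0.    ] yaw -89.30 ztilt xy deg [ 0.01 -0.  ] w 0.198 F [-0.7 -0.1 -1.9] T [0.01 0.04 0.01]
```

View pics/s4c.png

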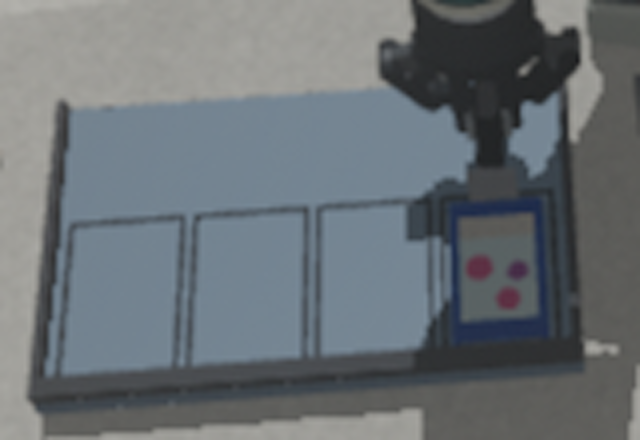

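View pics/w16.png

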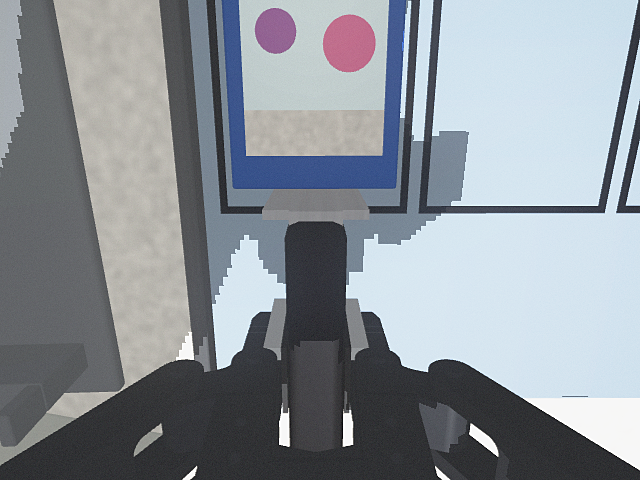

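{"name": "arm_command", "arguments": {"steps": [0,-0.06,0,0,0,0,0,0,-0.05,0,0,0,0,0,0,0,0,0,0,0,0,0,0,0,0,0,0,0]}}

```text
time: 28.75
tool_pos: [0.5782, -0.141, 0.0646]
tcp_rot: [2.235, -2.208, -0.001]
wrist_force: [-1.7, 0.0, -1.2]
width: 0.196
```

Run:
```python
from meas import *
st(4)
```

```text
t 28.9 [ 0.5782 -0.1409  0.0646] drift [-0.  0. -0.] yaw -89.30 ztilt xy deg [-0.03  0.01] w 0.196 F [-1.7  0.4 -1.4] T [-0.02  0.36 -0.02]
```

{"name": "arm_command", "arguments": {"steps": [0,-0.05,0,0,0,0,0,0,0,0,0,0,0,0,0,0,0,0,0,0,0]}}

```text
time: 29.32
tool_pos: [0.5784, -0.1409, 0.0644]
tcp_rot: [2.234, -2.206, -0.004]
wrist_force: [-6.2, -0.7, 2.4]
width: 0.196
```

Run:
```python
from meas import *
st(4)
```

```text
t 29.5 [ 0.5784 -0.1409  0.0644] drift [0. 0. 0.] yaw -89.30 ztilt xy deg [-0.2   0.02] w 0.197 F [-6.   0.   0.3] T [-0.03  1.05 -0.02]
```

{"name": "arm_command", "arguments": {"steps": [0,0.08,0,0,0,0,0,0,0.2,0,0,0,0,0,0,0.4,0,0,0,0,0,0,0.6,0,0,0,0,0,0,0.7,0,0,0,0,0,0,0.7,0,0,0,0,0,0,0.6,0,0,0,0,0,0,0.4,0,0,0,0,0,0,0.2,0,0,0,0,0,0,0,0,0,0,0,0]}}

```text
time: 30.78
tool_pos: [0.4636, -0.1425, 0.0648]
tcp_rot: [-2.234, 2.208, -0.001]
wrist_force: [-0.2, -0.3, -2.5]
width: 0.198
```

Run:
```python
from meas import *
st(3);i,K,P=snap('wrist','w17.png');i,K,P=snap('scene','s5.png')
cv2.imwrite('pics/s5c.png',cv2.resize(i[230:340,140:300,::-1],None,fx=4,fy=4,interpolation=cv2.INTER_CUBIC))
```

```text
t 30.9 [ 0.464  -0.1425  0.0649] drift [ 0.0007 -0.0001  0.0001] yaw -89.30 ztilt xy deg [ 0.06 -0.02] w 0.195 F [ 0.4  1.  -2.6] T [ 0.04  0.06 -0.09]
```

View pics/s5c.png

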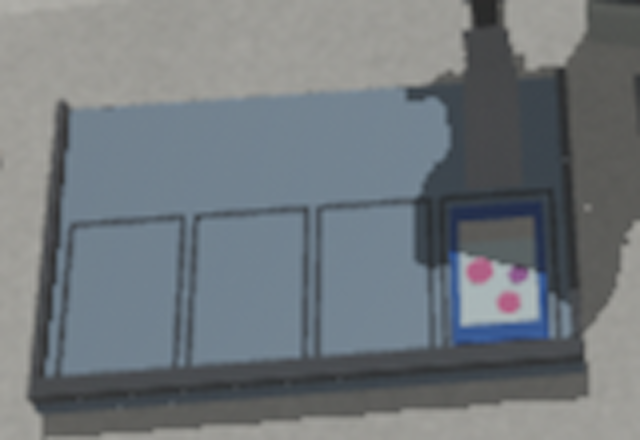

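View pics/w17.png

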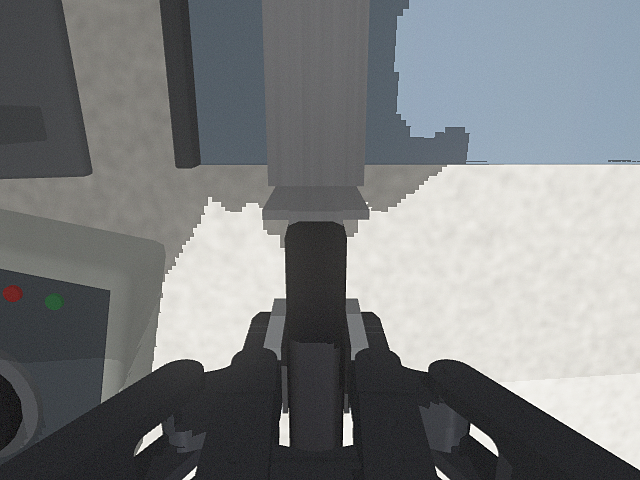

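{"name": "arm_command", "arguments": {"steps": [0,0,-0.6,0,0,0,0,0,0,-1,0,0,0,0,0,0,-1,0,0,0,0,-0.3,0,-1,0,0,0,0,-0.7,0,-0.9,0,0,0,0,-1,0.2,0,0,0,0,0,-1,0.2,0,0,0,0,0,-1,0.3,0,0,0,0,0,-1,0.3,0,0,0,0,0,-1,0.3,0,0,0,0,0]}}

```text
time: 32.28
tool_pos: [0.4222, 0.0382, 0.1997]
tcp_rot: [-2.235, 2.208, -0.0]
wrist_force: [0.4, -0.2, -2.1]
width: 0.198
```

{"name": "arm_command", "arguments": {"steps": [-1,0.3,0,0,0,0,0,-1,0.3,0,0,0,0,0,-1,0.3,0,0,0,0,0,-1,0.1,0,0,0,-0.2,0,-1,0,0,0,0,0,0,-0.7,0,0,0,0,0,0,-0.2,0,0,0,0,0,0,0,0,0,0,0,0,0,0,0,0,0,0,0,0]}}

```text
time: 33.4
tool_pos: [0.389, 0.2131, 0.1996]
tcp_rot: [2.257, -2.185, 0.0]
wrist_force: [-0.1, 0.5, -2.9]
width: 0.194
```

Run:
```python
from meas import *
st(3);i,K,P=snap('wrist','w18.png');i,K,P=snap('top','top5.png');snap('scene','s6.png');to(.395,.213,.11,-88.1)
for o in carr(i,K,P,.062,(165,160,300,265)): print(np.round(o[:5],4),o[5])
cv2.imwrite('pics/top5c.png',cv2.resize(i[140:280,150:490,::-1],None,fx=2.3,fy=2.3))
```

```text
t 33.5 [0.3891 0.213  0.1996] drift [ 0.     -0.0001  0.    ] yaw -88.16 ztilt xy deg [-0.01 -0.02] w 0.200 F [-0.4 -0.2 -2.3] T [-0.    0.02 -0.01]
t 33.7 pos [0.3891 0.2134 0.1997] yaw -88.14 w 0.200 F [ 0.2 -0.8 -2.6] T [ 0.    0.09 -0.03] q [ 0.45 -0.15  2.13 -0.    1.17  1.98]
 turn units [-0.001  0.    -0.006]  shift units now-frame [ 0.019 -0.195  2.991]  after-turn frame [ 0.019 -0.195  2.991]
[  0.5966   0.2514 -87.7209 127.9037 112.0651] (np.float64(230.0), np.float64(217.0))
```

View pics/top5c.png

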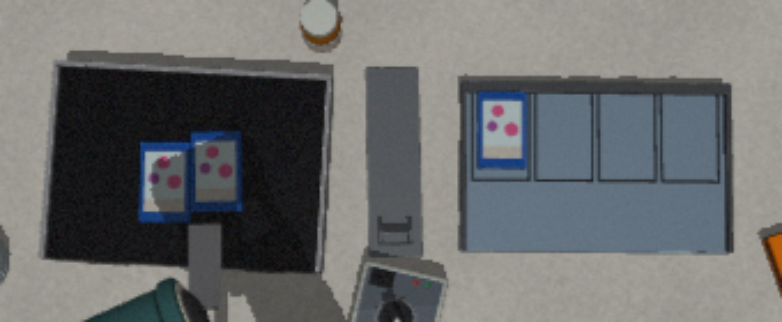

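View pics/w18.png

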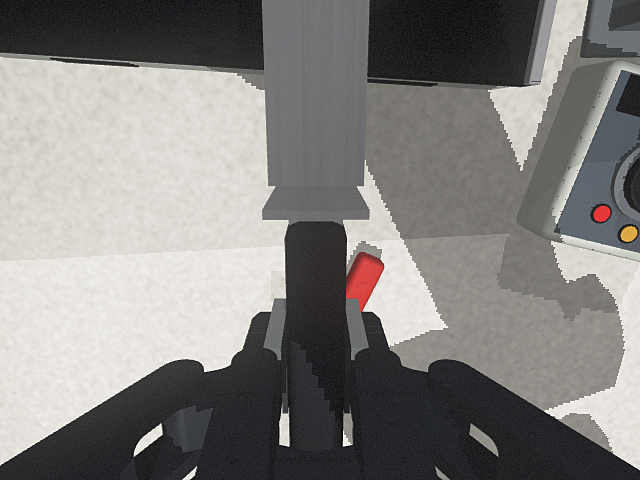

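View pics/s6.png

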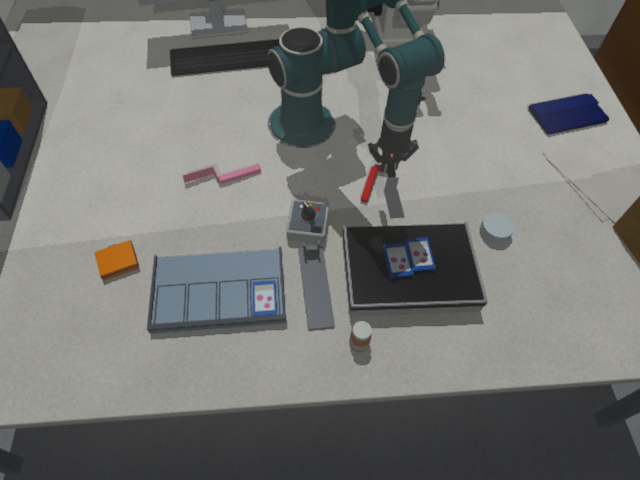

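Run:
```python
from meas import *
i,K,P=load('top5')
cv2.imwrite('pics/t5.png',cv2.resize(i[180:250,200:270,::-1],None,fx=8,fy=8,interpolation=cv2.INTER_CUBIC))
i,K,P=load('s6')
cv2.imwrite('pics/s6c.png',cv2.resize(i[215:300,350:470,::-1],None,fx=6,fy=6,interpolation=cv2.INTER_CUBIC))
```

```text
(no output)
```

View pics/t5.png

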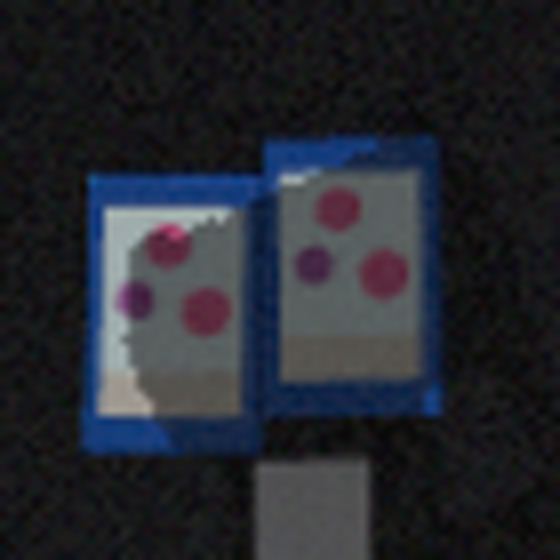

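View pics/s6c.png

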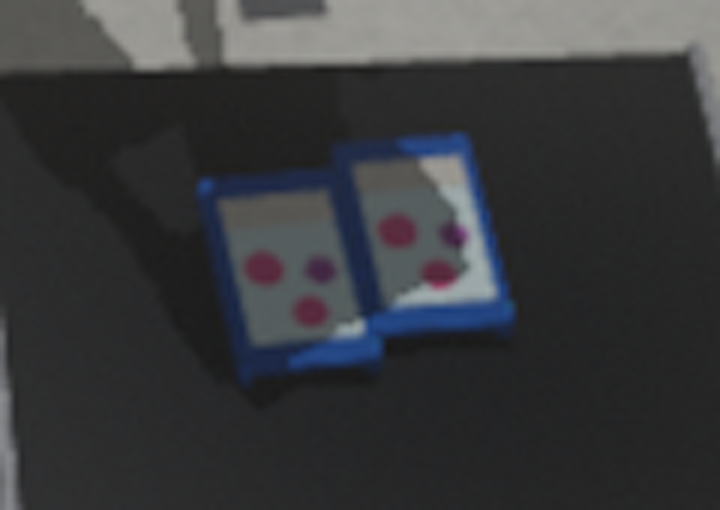

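Run:
```python
from meas import *
quad('top5',np.array([(263,138),(438,137),(442,413),(265,413)])/8+[200,180],.075)
quad('top5',np.array([(88,174),(264,177),(262,452),(82,452)])/8+[200,180],.075)
s=load('s6')
quad('s6',(np.array([(375,375-5),(243,378-8),(200,185),(330,172)])/6+[350,215])[[1,0,3,2]],.075)
```

```text
top5 c [0.6033 0.2188] yaw 2.59 len 0.0990 0.0994 wid 0.0625 0.0629 dia 118.3 116.4
top5 c [0.588  0.2816] yaw 1.35 len 0.0998 0.0988 wid 0.0628 0.0638 dia 118.2 117.3
s6 c [0.6117 0.2196] yaw 1.63 len 0.0958 0.1026 wid 0.0575 0.0600 dia 113.3 117.1
```

{"name": "arm_command", "arguments": {"steps": [0,0,0.5,0,0,0,0,0,0,0.8,0,0,0,0,0,0,0.7,0,0,0,0,0,0,0.5,0,0,0,0,0,0,0.3,0,0,0,0,0,0,0.15,0,0,0,0,0,0,0.1,0,0,0,0,0,0,0,0,0,0,0,0,0,0,0,0,0,0]}}

```text
time: 34.83
tool_pos: [0.3894, 0.2139, 0.1087]
tcp_rot: [-2.257, 2.184, -0.001]
wrist_force: [0.5, -0.3, -2.0]
width: 0.195
```

Run:
```python
from meas import *
st(4);to(.395,.213,.1041,-88.1)
```

```text
t 35.0 [0.3894 0.2139 0.1086] drift [-0.0001 -0.0001 -0.0001] yaw -88.10 ztilt xy deg [0.04 0.02] w 0.201 F [-0.   0.1 -2.7] T [-0.08  0.02 -0.04]
t 35.0 pos [0.3892 0.2138 0.1085] yaw -88.10 w 0.195 F [-0.2 -0.8 -1.9] T [0.01 0.05 0.01] q [ 0.45 -0.05  2.22  0.    0.97  1.98]
 turn units [-0.006  0.003  0.   ]  shift units now-frame [ 0.035 -0.191  0.146]  after-turn frame [ 0.035 -0.191  0.146]
```

{"name": "arm_command", "arguments": {"steps": [0.03,0,0.14,0,0,0,0,0,0,0,0,0,0,0,0,-0.2,0,0,0,0,0,0,-0.2,0,0,0,0,0,0,0,0,0,0,0,0,0,0,0,0,0,0,0,0,0,0,0,0,0,0]}}

```text
time: 35.9
tool_pos: [0.4009, 0.2132, 0.1039]
tcp_rot: [2.258, -2.184, -0.0]
wrist_force: [-0.4, 0.7, -1.7]
width: 0.193
```

Run:
```python
from meas import *
st(4);to(.395,.213,.1041,-88.1)
i,K,P=snap('scene','s7.png')
cv2.imwrite('pics/s7c.png',cv2.resize(i[200:300,350:470,::-1],None,fx=6,fy=6,interpolation=cv2.INTER_CUBIC))
```

```text
t 36.0 [0.4009 0.2132 0.1039] drift [0.     0.     0.0001] yaw -88.09 ztilt xy deg [-0. -0.] w 0.192 F [ 0.   0.  -2.8] T [0.04 0.06 0.01]
t 36.1 pos [0.4009 0.2132 0.104 ] yaw -88.09 w 0.198 F [-0.3 -0.4 -1.7] T [-0.01  0.05  0.01] q [ 0.43 -0.02  2.2   0.    0.96  1.97]
 turn units [0.    0.    0.001]  shift units now-frame [ 0.001  0.198 -0.004]  after-turn frame [ 0.001  0.198 -0.004]
```

View pics/s7c.png

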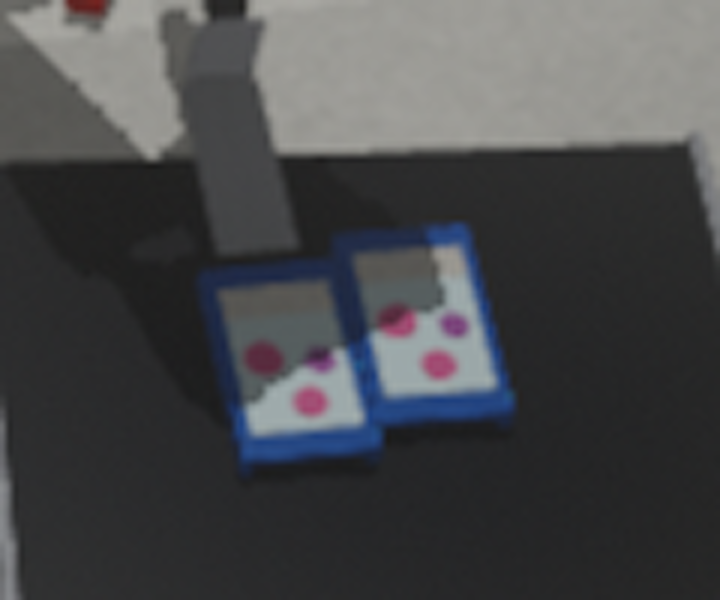

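{"name": "arm_command", "arguments": {"steps": [0,-0.25,0,0,0,0,0,0,-0.4,0,0,0,0,0,0,-0.5,0,0,0,0,0,0,-0.5,0,0,0,0,0,0,-0.5,0,0,0,0,0,0,-0.3,0,0,0,0,0,0,-0.15,0,0,0,0,0,0,0,0,0,0,0,0,0,0,0,0,0,0,0]}}

```text
time: 37.28
tool_pos: [0.4785, 0.2157, 0.1038]
tcp_rot: [2.258, -2.184, -0.001]
wrist_force: [0.4, -0.1, -1.5]
width: 0.199
```

Run:
```python
from meas import *
st(3);i,K,P=snap('wrist','w19.png')
```

```text
t 37.4 [0.4785 0.2158 0.1039] drift [0.0001 0.     0.0001] yaw -88.09 ztilt xy deg [-0.02 -0.  ] w 0.196 F [-0.5 -0.3 -2.1] T [ 0.02  0.07 -0.03]
```

View pics/w19.png

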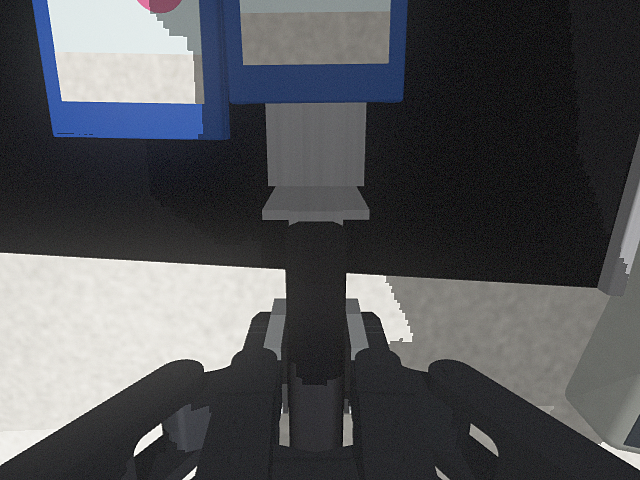

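Run:
```python
from meas import *
i,K,P=load('w19')
e=ray(K,P,[(230,103.3),(404,101)],.075);print(e[:,:2],np.degrees(np.arctan2(e[0,0]-e[1,0],e[0,1]-e[1,1])))
e=ray(K,P,[(52,137),(229,138)],.075);print(e[:,:2],np.degrees(np.arctan2(e[0,0]-e[1,0],e[0,1]-e[1,1])))
print('heel',.4785+.047)
```

```text
[[0.55552155 0.24954052]
 [0.55831809 0.1877894 ]] -2.592996678895118
[[0.54175478 0.31449445]
 [0.54350359 0.25021462]] -1.5584160514939878
heel 0.5255
```

{"name": "arm_command", "arguments": {"steps": [0,0,0,0,0,-0.1,0,0,-0.2,0,0,0,0,0,0,-0.3,0,0,0,0,0,0,-0.25,0,0,0,0,0,0,-0.15,0,0,0,0,0,0,-0.05,0,0,0,0,0,0,0,0,0,0,0,0,0,0,0,0,0,0,0,0,0,-0.1,0,0,0,0,0,0,-0.2,0,0,0,0]}}

```text
time: 38.72
tool_pos: [0.5069, 0.2169, 0.1128]
tcp_rot: [2.269, -2.172, -0.001]
wrist_force: [-0.4, 0.1, -3.7]
width: 0.2
```

{"name": "arm_command", "arguments": {"steps": [0,0,-0.3,0,0,0,0,0,0,-0.4,0,0,0,0,0,0,-0.2,0,0,0,0,0,0,0,0,0,0,0,0,0,0,0,0,0,0]}}

```text
time: 39.35
tool_pos: [0.5072, 0.2169, 0.1398]
tcp_rot: [2.269, -2.172, -0.0]
wrist_force: [-0.6, -0.3, -3.6]
width: 0.196
```

Run:
```python
from meas import *
st(3);i,K,P=snap('wrist','w20.png')
to(.563,-.2225,.19,-89.33)
```

```text
t 39.5 [0.5071 0.2169 0.1396] drift [-0.0002 -0.0001 -0.0003] yaw -87.50 ztilt xy deg [-0.06 -0.02] w 0.196 F [ 0.3 -0.3 -4. ] T [ 0.03  0.15 -0.06]
t 39.5 pos [0.5071 0.2169 0.1394] yaw -87.50 w 0.196 F [-1.  -0.1 -3.5] T [-0.04  0.14  0.09] q [0.36 0.12 1.98 0.   1.04 1.89]
 turn units [ 0.009 -0.003  0.305]  shift units now-frame [14.716 -1.22  -1.682]  after-turn frame [14.669 -1.691 -1.685]
```

View pics/w20.png

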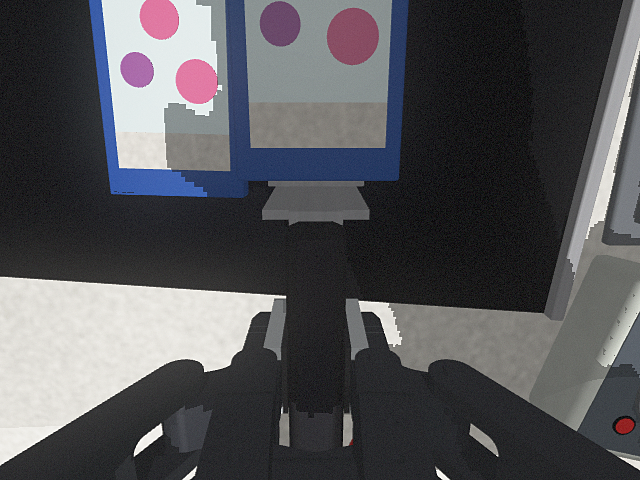

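Carrier 2 sits well on the blade (edge 236–401, row 181). Carrying over to the second bay.

{"name": "arm_command", "arguments": {"steps": [0,0,-0.3,0,0,0,0,0.2,0,-0.5,0,0,0,0,0.4,-0.1,-0.5,0,0,0.1,0,0.6,-0.1,-0.38,0,0,0.1,0,0.75,-0.1,0,0,0,0.1,0,0.8,-0.1,0,0,0,0,0,0.8,-0.1,0,0,0,0,0,0.8,-0.2,0,0,0,0,0,0.8,-0.2,0,0,0,0,0,0.8,-0.2,0,0,0,0,0]}}

```text
time: 40.8
tool_pos: [0.5441, 0.037, 0.1912]
tcp_rot: [-2.233, 2.209, -0.001]
wrist_force: [-0.2, -0.3, -3.6]
width: 0.197
```

{"name": "arm_command", "arguments": {"steps": [0.8,-0.2,0,0,0,0,0,0.8,-0.1,0,0,0,0,0,0.8,-0.1,0,0,0,0,0,0.8,-0.1,0,0,0,0,0,0.8,-0.1,0,0,0,0,0,0.8,0,0,0,0,0,0,0.8,0,0,0,0,0,0,0.8,0,0,0,0,0,0,0.8,0,0,0,0,0,0,0.6,0,0,0,0,0,0]}}

```text
time: 42.05
tool_pos: [0.5643, -0.1968, 0.1911]
tcp_rot: [2.233, -2.21, 0.001]
wrist_force: [-0.2, 0.3, -3.3]
width: 0.199
```

{"name": "arm_command", "arguments": {"steps": [0.5,0,0,0,0,0,0,0.3,0,0,0,0,0,0,0.1,0,0,0,0,0,0,0,0,0,0,0,0,0,0,0,0,0,0,0,0,0,0,0,0,0,0,0]}}

```text
time: 42.8
tool_pos: [0.5651, -0.221, 0.1903]
tcp_rot: [-2.236, 2.207, 0.0]
wrist_force: [-0.8, -0.4, -3.4]
width: 0.198
```

Run:
```python
from meas import *
st(3);i,K,P=snap('wrist','w21.png')
to(.563,-.2225,.076,-89.33)
```

```text
t 42.9 [ 0.5651 -0.2211  0.1904] drift [-0.     -0.0002  0.0001] yaw -89.27 ztilt xy deg [0. 0.] w 0.196 F [-0.2  0.2 -4. ] T [0.03 0.15 0.06]
t 43.0 pos [ 0.5651 -0.2213  0.1904] yaw -89.28 w 0.196 F [-0.3  0.  -2.7] T [-0.05  0.12 -0.01] q [-0.41  0.18  1.81  0.    1.15  1.14]
 turn units [-0.     0.     0.008]  shift units now-frame [0.038 0.069 3.813]  after-turn frame [0.038 0.069 3.813]
```

View pics/w21.png

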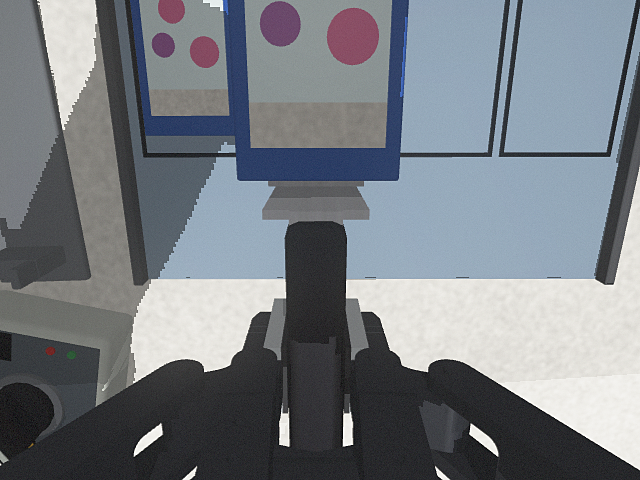

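{"name": "arm_command", "arguments": {"steps": [0.04,0.05,0.3,0,0,0,0,0,0,0.5,0,0,0,0,0,0,0.6,0,0,0,0,0,0,0.6,0,0,0,0,0,0,0.6,0,0,0,0,0,0,0.5,0,0,0,0,0,0,0.4,0,0,0,0,0,0,0.2,0,0,0,0,0,0,0.1,0,0,0,0,0,0,0,0,0,0,0]}}

```text
time: 44.25
tool_pos: [0.5638, -0.2229, 0.0767]
tcp_rot: [-2.235, 2.208, -0.001]
wrist_force: [0.9, -0.2, -2.2]
width: 0.196
```

{"name": "arm_command", "arguments": {"steps": [0,0,0,0,0,0,0,0,0,0,0,0,0,0,0,0,0,0,0,0,0]}}

```text
time: 44.62
tool_pos: [0.5637, -0.2228, 0.0767]
tcp_rot: [-2.235, 2.208, -0.001]
wrist_force: [0.8, 0.9, -3.4]
width: 0.193
```

Run:
```python
from meas import *
st(3);i,K,P=snap('wrist','w22.png')
cv2.imwrite('pics/w22c.png',cv2.resize(i[0:240,180:440,::-1],None,fx=3,fy=3,interpolation=cv2.INTER_CUBIC))
```

```text
t 44.7 [ 0.5637 -0.2228  0.0766] drift [-0.0001  0.     -0.0002] yaw -89.30 ztilt xy deg [ 0.01 -0.01] w 0.199 F [-0.8  0.4 -3.4] T [ 0.02  0.17 -0.05]
```

View pics/w22c.png

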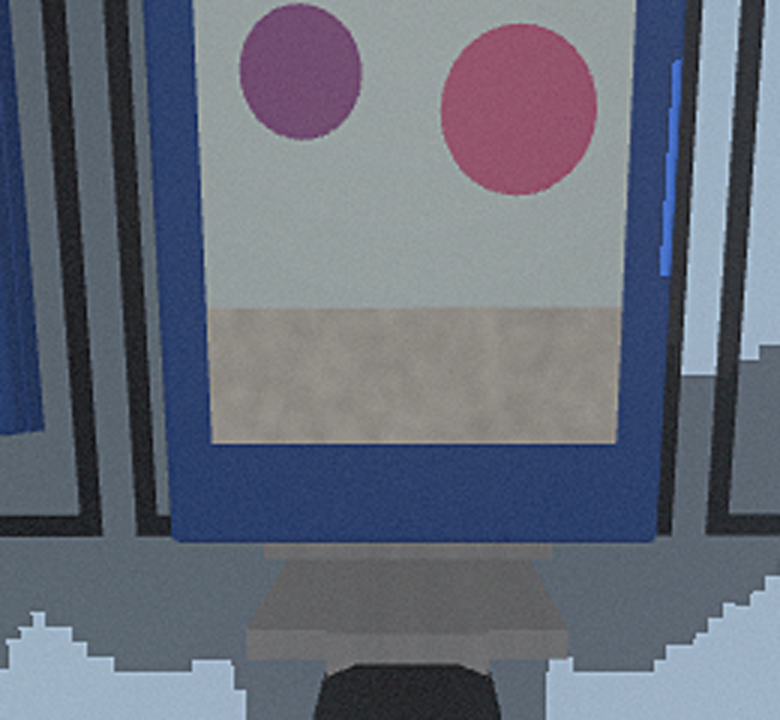

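Run:
```python
from meas import *
i,K,P=load('w22')
a=ray(K,P,np.array([(137,536),(669,535)])/3+[180,0],.022);b=ray(K,P,np.array([(171,541),(656,541)])/3+[180,0],.0443)
print(a[:,:2],a.mean(0),np.linalg.norm(a[0]-a[1]),b[:,:2],b.mean(0))
```

```text
[[ 0.61066357 -0.18244293]
 [ 0.61169391 -0.25942883]] [ 0.61117874 -0.22093588  0.022     ] 0.0769927886340938 [[ 0.61334377 -0.19144276]
 [ 0.61405398 -0.25317467]] [ 0.61369887 -0.22230872  0.0443    ]
```

{"name": "arm_command", "arguments": {"steps": [-0.045,0,0,0,0,0,0,0,0,0.15,0,0,0,0,0,0,0.14,0,0,0,0,0,0,0.1,0,0,0,0,0,0,0,0,0,0,0,0,0,0,0,0,0,0,0,0,0,0,0,0,0,0,0,0,0,0,0,0]}}

```text
time: 45.82
tool_pos: [0.5637, -0.2215, 0.0649]
tcp_rot: [-2.235, 2.208, -0.0]
wrist_force: [0.1, -0.4, -2.4]
width: 0.188
```

Run:
```python
from meas import *
st(3)
```

```text
t 45.9 [ 0.5636 -0.2215  0.0648] drift [-0.  0. -0.] yaw -89.30 ztilt xy deg [ 0.01 -0.01] w 0.195 F [-0.1 -0.7 -2.1] T [0.02 0.03 0.06]
```

{"name": "arm_command", "arguments": {"steps": [0,-0.1,0,0,0,0,0,0,-0.1,0,0,0,0,0,0,-0.1,0,0,0,0,0,0,-0.1,0,0,0,0,0,0,-0.06,0,0,0,0,0,0,0,0,0,0,0,0,0,0,0,0,0,0,0,0,0,0,0,0,0,0]}}

```text
time: 46.98
tool_pos: [0.5774, -0.2213, 0.0647]
tcp_rot: [-2.235, 2.208, -0.0]
wrist_force: [-0.0, 0.1, -2.3]
width: 0.202
```

Run:
```python
from meas import *
st(4)
```

```text
t 47.1 [ 0.5773 -0.2213  0.0647] drift [-0.0001 -0.     -0.    ] yaw -89.30 ztilt xy deg [ 0.01 -0.  ] w 0.197 F [ 0.1 -0.2 -2.8] T [0.02 0.05 0.02]
```

{"name": "arm_command", "arguments": {"steps": [0,-0.07,0,0,0,0,0,0,-0.06,0,0,0,0,0,0,0,0,0,0,0,0,0,0,0,0,0,0,0,0,0,0,0,0,0,0]}}

```text
time: 47.8
tool_pos: [0.5795, -0.2211, 0.0644]
tcp_rot: [2.234, -2.206, -0.005]
wrist_force: [-6.0, 0.8, 0.8]
width: 0.199
```

Run:
```python
from meas import *
st(4)
```

```text
t 48.0 [ 0.5795 -0.2212  0.0644] drift [ 0. -0.  0.] yaw -89.29 ztilt xy deg [-0.22  0.03] w 0.196 F [-6.4 -0.   1.6] T [-0.06  0.94 -0.05]
```

Contact with the rail (−6.4 N at 0.5795). Withdraw, rise, and return for the last carrier.

{"name": "arm_command", "arguments": {"steps": [0,0.08,0,0,0,0,0,0,0.2,0,0,0,0,0,0,0.4,0,0,0,0,0,0,0.6,0,0,0,0,0,0,0.7,0,0,0,0,0,0,0.7,0,0,0,0,0,0,0.6,0,0,0,0,0,0,0.4,0,0,0,0,0,0,0.2,0,0,0,0,0,0,0,0,0,0,0,0]}}

```text
time: 49.25
tool_pos: [0.4648, -0.2228, 0.0648]
tcp_rot: [-2.234, 2.208, -0.001]
wrist_force: [0.7, -0.2, -1.6]
width: 0.196
```

{"name": "arm_command", "arguments": {"steps": [0,0,-0.6,0,0,0,0,0,0,-1,0,0,0,0,0,0,-1,0,0,0,0,-0.3,0,-1,0,0,0,0,-0.7,0,-0.9,0,0,0,0,-1,0,0,0,0,0,0,-1,0,0,0,0,0,0,-1,0,0,0,0,0,0,-1,0.1,0,0,0,0,0,-1,0.2,0,0,0,0,0]}}

```text
time: 50.5
tool_pos: [0.4545, -0.0417, 0.2014]
tcp_rot: [-2.234, 2.206, -0.003]
wrist_force: [-0.1, -0.4, -2.1]
width: 0.194
```

Run:
```python
from meas import *
st(2);to(.376,.278,.2,-88.44)
i,K,P=snap('top','top6.png')
cv2.imwrite('pics/top6c.png',cv2.resize(i[140:280,150:490,::-1],None,fx=2.3,fy=2.3))
for o in carr(i,K,P,.062,(165,160,300,265)): print(np.round(o[:5],4),o[5])
```

```text
t 50.5 [ 0.4539 -0.0402  0.2012] drift [-0.0013  0.0029 -0.0003] yaw -89.24 ztilt xy deg [0.04 0.18] w 0.194 F [-0.5  2.4 -2.1] T [ 0.13  0.14 -0.01]
t 50.6 pos [ 0.4537 -0.0404  0.201 ] yaw -89.13 w 0.193 F [-0.1 -0.1 -1.4] T [-0.01  0.03 -0.  ] q [-0.14 -0.13  2.1   0.    1.16  1.41]
 turn units [-0.012  0.009 -0.115]  shift units now-frame [-10.652   2.429   0.041]  after-turn frame [-10.681   2.301   0.034]
[  0.5897   0.2826  -0.1063 101.3809  63.7226] (np.float64(221.0), np.float64(219.0))
```

View pics/top6c.png

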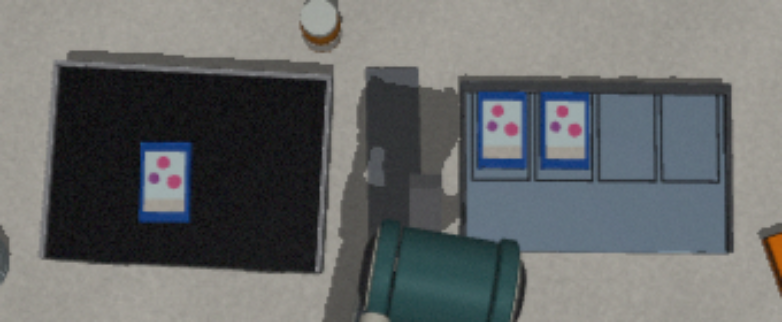

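{"name": "arm_command", "arguments": {"steps": [-1,0.25,0,0,0,-0.12,0,-1,0.25,0,0,0,0,0,-1,0.25,0,0,0,0,0,-1,0.25,0,0,0,0,0,-1,0.25,0,0,0,0,0,-1,0.25,0,0,0,0,0,-1,0.25,0,0,0,0,0,-1,0.25,0,0,0,0,0,-1,0.2,0,0,0,0,0,-1,0.05,0,0,0,0,0]}}

```text
time: 51.9
tool_pos: [0.3798, 0.2564, 0.2007]
tcp_rot: [-2.247, 2.193, -0.001]
wrist_force: [0.8, -1.0, -2.0]
width: 0.194
```

{"name": "arm_command", "arguments": {"steps": [-0.6,0,0,0,0,0,0,0,0,0.5,0,0,0,0,0,0,0.8,0,0,0,0,0,0,0.7,0,0,0,0,0,0,0.5,0,0,0,0,0,0,0.3,0,0,0,0,0,0,0.15,0,0,0,0,0,0,0,0,0,0,0,0,0,0,0,0,0,0,0,0,0,0,0,0,0]}}

```text
time: 53.15
tool_pos: [0.3791, 0.2739, 0.1118]
tcp_rot: [-2.248, 2.193, -0.001]
wrist_force: [0.4, -0.5, -2.1]
width: 0.197
```

Run:
```python
from meas import *
st(4);to(.3777,.2782,.1041,-88.5)
```

```text
t 53.3 [0.3789 0.2738 0.1117] drift [-0.0002 -0.0002 -0.0003] yaw -88.58 ztilt xy deg [0.03 0.02] w 0.197 F [-0.1 -0.3 -2.7] T [0.05 0.07 0.02]
t 53.4 pos [0.3788 0.2737 0.1114] yaw -88.57 w 0.194 F [ 0.3  0.3 -2. ] T [ 0.03 -0.02 -0.07] q [ 0.57 -0.    2.17  0.    0.97  2.12]
 turn units [-0.004  0.003 -0.012]  shift units now-frame [-0.151  0.031  0.244]  after-turn frame [-0.151  0.031  0.244]
```

{"name": "arm_command", "arguments": {"steps": [-0.15,0,0.15,0,0,-0.01,0,0,0,0.09,0,0,0,0,0,0,0,0,0,0,0,0,0,0,0,0,0,0,0,0,0,0,0,0,0,0,-0.15,0,0,0,0,0,0,-0.15,0,0,0,0,0,0,0,0,0,0,0,0,0,0,0,0,0,0,0,0,0,0,0,0,0,0]}}

```text
time: 54.6
tool_pos: [0.3874, 0.2782, 0.1039]
tcp_rot: [2.25, -2.192, -0.0]
wrist_force: [0.4, 0.2, -2.7]
width: 0.195
```

Run:
```python
from meas import *
st(4)
i,K,P=snap('scene','s8.png')
cv2.imwrite('pics/s8c.png',cv2.resize(i[200:300,350:470,::-1],None,fx=6,fy=6,interpolation=cv2.INTER_CUBIC))
```

```text
t 54.8 [0.3874 0.2783 0.1039] drift [0.     0.0001 0.    ] yaw -88.52 ztilt xy deg [-0. -0.] w 0.196 F [ 0.2 -0.2 -2.4] T [ 0.02  0.03 -0.03]
```

View pics/s8c.png

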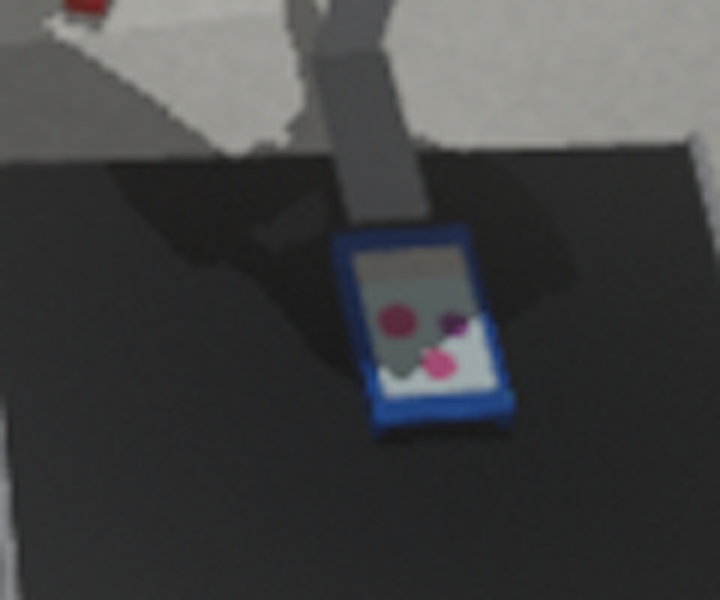

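{"name": "arm_command", "arguments": {"steps": [0,-0.25,0,0,0,0,0,0,-0.4,0,0,0,0,0,0,-0.5,0,0,0,0,0,0,-0.5,0,0,0,0,0,0,-0.5,0,0,0,0,0,0,-0.3,0,0,0,0,0,0,-0.15,0,0,0,0,0,0,0,0,0,0,0,0,0,0,0,0,0,0,0]}}

```text
time: 55.98
tool_pos: [0.4649, 0.2802, 0.1038]
tcp_rot: [2.25, -2.192, -0.0]
wrist_force: [-0.1, 0.2, -3.1]
width: 0.193
```

Run:
```python
from meas import *
st(3);i,K,P=snap('wrist','w23.png')
```

```text
t 56.1 [0.465  0.2802 0.1039] drift [0.0001 0.0001 0.0001] yaw -88.50 ztilt xy deg [-0.02 -0.01] w 0.194 F [ 0.2 -0.1 -1.4] T [ 0.01  0.02 -0.01]
```

View pics/w23.png

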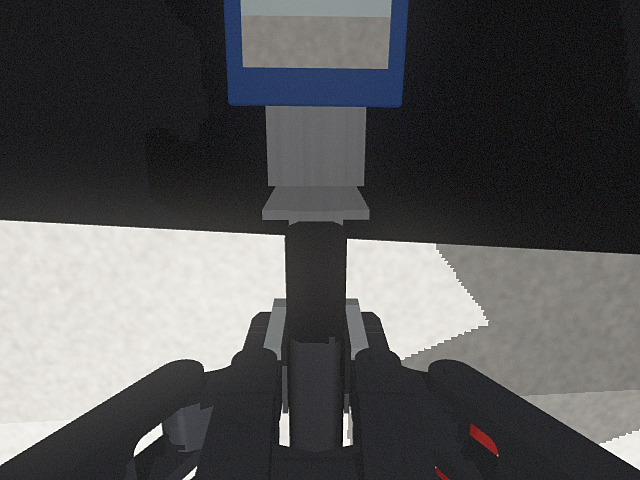

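{"name": "arm_command", "arguments": {"steps": [0,-0.2,0,0,0,0,0,0,-0.25,0,0,0,0,0,0,-0.25,0,0,0,0,0,0,-0.15,0,0,0,0,0,0,-0.05,0,0,0,0,0,0,0,0,0,0,0,0,0,0,0,0,0,0,0,0,0,0,0,0,0,0,0,0,-0.1,0,0,0,0,0,0,-0.2,0,0,0,0]}}

```text
time: 57.42
tool_pos: [0.492, 0.2808, 0.1129]
tcp_rot: [2.249, -2.192, -0.001]
wrist_force: [-0.2, 0.6, -3.6]
width: 0.197
```

{"name": "arm_command", "arguments": {"steps": [0,0,-0.3,0,0,0,0,0,0,-0.4,0,0,0,0,0,0,-0.2,0,0,0,0,0,0,0,0,0,0,0,0,0,0,0,0,0,0]}}

```text
time: 58.05
tool_pos: [0.4922, 0.2809, 0.1398]
tcp_rot: [2.25, -2.192, -0.0]
wrist_force: [-0.9, -0.9, -3.8]
width: 0.199
```

Run:
```python
from meas import *
st(3);i,K,P=snap('wrist','w24.png')
to(.565,-.303,.19,-89.33)
```

```text
t 58.1 [0.4921 0.2808 0.1395] drift [-0.0002 -0.0001 -0.0004] yaw -88.52 ztilt xy deg [-0.06 -0.03] w 0.195 F [-0.8 -0.9 -3.3] T [-0.03  0.16  0.05]
t 58.2 pos [0.4921 0.2808 0.1394] yaw -88.52 w 0.198 F [ 0.3 -1.2 -3.5] T [ 0.01  0.11 -0.  ] q [ 0.47  0.15  1.94 -0.    1.05  2.02]
 turn units [ 0.008 -0.004  0.135]  shift units now-frame [19.518 -1.923 -1.679]  after-turn frame [19.488 -2.201 -1.685]
```

View pics/w24.png

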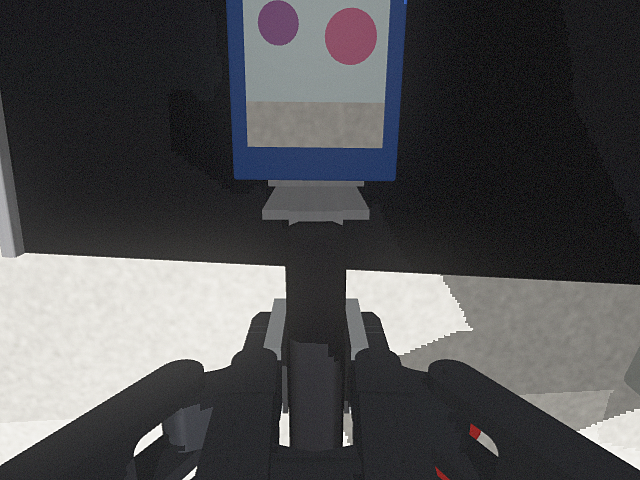

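{"name": "arm_command", "arguments": {"steps": [0,0,-0.3,0,0,0,0,0.2,0,-0.5,0,0,0,0,0.4,0,-0.5,0,0,0.07,0,0.6,-0.1,-0.38,0,0,0.07,0,0.75,-0.1,0,0,0,0,0,0.9,-0.1,0,0,0,0,0,0.9,-0.1,0,0,0,0,0,0.9,-0.1,0,0,0,0,0,0.9,-0.1,0,0,0,0,0,0.9,-0.1,0,0,0,0,0]}}

```text
time: 59.5
tool_pos: [0.5161, 0.0856, 0.1912]
tcp_rot: [-2.232, 2.21, -0.001]
wrist_force: [-0.0, -0.5, -3.3]
width: 0.197
```

{"name": "arm_command", "arguments": {"steps": [0.9,-0.1,0,0,0,0,0,0.9,-0.1,0,0,0,0,0,0.9,-0.1,0,0,0,0,0,0.9,-0.1,0,0,0,0,0,0.9,-0.2,0,0,0,0,0,0.9,-0.2,0,0,0,0,0,0.9,-0.2,0,0,0,0,0,0.9,-0.2,0,0,0,0,0,0.9,-0.2,0,0,0,0,0,0.9,-0.1,0,0,0,0,0]}}

```text
time: 60.75
tool_pos: [0.5637, -0.184, 0.1912]
tcp_rot: [2.233, -2.21, 0.001]
wrist_force: [-0.2, -0.3, -3.0]
width: 0.194
```

{"name": "arm_command", "arguments": {"steps": [0.9,0,0,0,0,0,0,0.9,0,0,0,0,0,0,0.9,0,0,0,0,0,0,0.75,0,0,0,0,0,0,0.5,0,0,0,0,0,0,0.25,0,0,0,0,0,0,0.1,0,0,0,0,0,0,0,0,0,0,0,0,0,0,0,0,0,0,0,0]}}

```text
time: 61.88
tool_pos: [0.5656, -0.3099, 0.1903]
tcp_rot: [-2.235, 2.208, 0.001]
wrist_force: [0.1, -0.4, -3.3]
width: 0.194
```

Run:
```python
from meas import *
st(4);i,K,P=snap('wrist','w25.png')
to(.565,-.3035,.076,-89.33)
```

```text
t 62.0 [ 0.5656 -0.31    0.1903] drift [-0.     -0.0003  0.0001] yaw -89.32 ztilt xy deg [-0.    0.01] w 0.194 F [-0.9 -0.2 -3.5] T [-0.02  0.17  0.03]
t 62.1 pos [ 0.5656 -0.3103  0.1904] yaw -89.33 w 0.195 F [-1.   0.2 -3.3] T [-0.01  0.15  0.04] q [-0.54  0.25  1.73  0.    1.17  1.02]
 turn units [-0.     0.001 -0.001]  shift units now-frame [-0.228  0.017  3.812]  after-turn frame [-0.228  0.017  3.812]
```

{"name": "arm_command", "arguments": {"steps": [-0.23,0.02,0.3,0,0,0,0,0,0,0.5,0,0,0,0,0,0,0.6,0,0,0,0,0,0,0.6,0,0,0,0,0,0,0.6,0,0,0,0,0,0,0.5,0,0,0,0,0,0,0.4,0,0,0,0,0,0,0.2,0,0,0,0,0,0,0.1,0,0,0,0,0,0,0,0,0,0,0]}}

```text
time: 63.38
tool_pos: [0.5651, -0.304, 0.0767]
tcp_rot: [-2.234, 2.209, -0.001]
wrist_force: [0.5, 0.1, -3.0]
width: 0.196
```

{"name": "arm_command", "arguments": {"steps": [0,0,0,0,0,0,0,0,0,0,0,0,0,0,0,0,0,0,0,0,0]}}

```text
time: 63.75
tool_pos: [0.565, -0.3039, 0.0767]
tcp_rot: [-2.234, 2.209, -0.001]
wrist_force: [-0.3, 0.3, -3.0]
width: 0.193
```

Run:
```python
from meas import *
st(3);i,K,P=snap('wrist','w26.png')
cv2.imwrite('pics/w26c.png',cv2.resize(i[0:240,180:440,::-1],None,fx=3,fy=3,interpolation=cv2.INTER_CUBIC))
```

```text
t 63.9 [ 0.5649 -0.3039  0.0766] drift [-0.0001  0.     -0.0002] yaw -89.36 ztilt xy deg [ 0.01 -0.01] w 0.202 F [ 0.  -0.4 -3.5] T [0.05 0.12 0.05]
```

View pics/w26c.png

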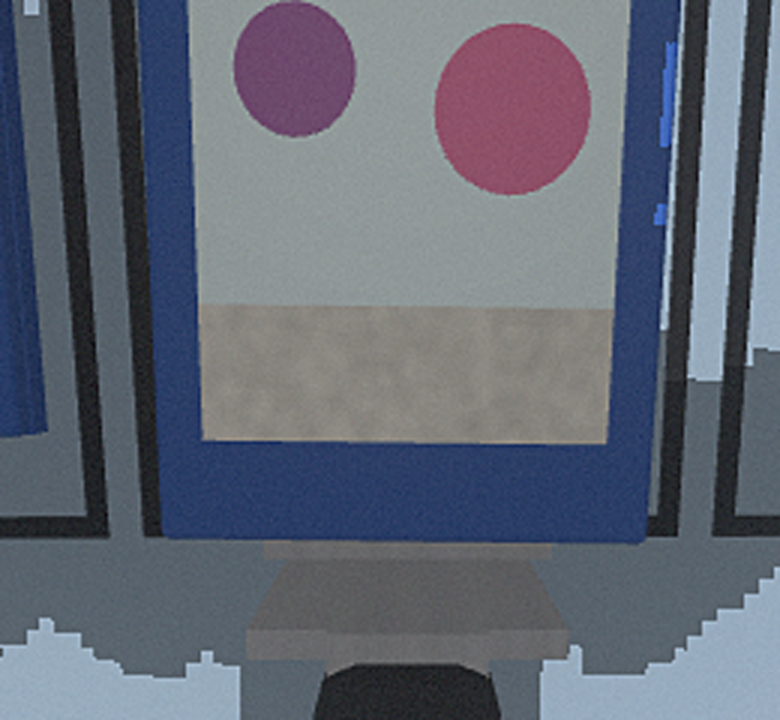

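Run:
```python
from meas import *
i,K,P=load('w26')
a=ray(K,P,np.array([(144,537),(677,536)])/3+[180,0],.022);b=ray(K,P,np.array([(162,538),(646,543)])/3+[180,0],.0443)
print(a[:,:2],a.mean(0),np.linalg.norm(a[0]-a[1]),b[:,:2],b.mean(0))
```

```text
[[ 0.61187359 -0.26446298]
 [ 0.61282727 -0.34161497]] [ 0.61235043 -0.30303898  0.022     ] 0.0771578762111309 [[ 0.61504833 -0.27133203]
 [ 0.61505788 -0.33293904]] [ 0.6150531  -0.30213554  0.0443    ]
```

{"name": "arm_command", "arguments": {"steps": [0.02,0,0,0,0,0,0,0,0,0.15,0,0,0,0,0,0,0.14,0,0,0,0,0,0,0.1,0,0,0,0,0,0,0,0,0,0,0,0,0,0,0,0,0,0,0,0,0,0,0,0,0,0,0,0,0,0,0,0]}}

```text
time: 64.95
tool_pos: [0.565, -0.3045, 0.0649]
tcp_rot: [-2.234, 2.209, -0.001]
wrist_force: [-0.8, 0.7, -1.8]
width: 0.194
```

Run:
```python
from meas import *
st(3)
```

```text
t 65.0 [ 0.565  -0.3045  0.0649] drift [-0.0001  0.     -0.0001] yaw -89.36 ztilt xy deg [ 0.01 -0.01] w 0.194 F [ 0.2 -0.2 -2.2] T [-0.03  0.05  0.03]
```

{"name": "arm_command", "arguments": {"steps": [0,-0.1,0,0,0,0,0,0,-0.1,0,0,0,0,0,0,-0.1,0,0,0,0,0,0,-0.1,0,0,0,0,0,0,-0.05,0,0,0,0,0,0,0,0,0,0,0,0,0,0,0,0,0,0,0,0,0,0,0,0,0,0]}}

```text
time: 66.1
tool_pos: [0.5784, -0.3042, 0.0647]
tcp_rot: [-2.234, 2.209, -0.0]
wrist_force: [-0.5, -0.7, -1.7]
width: 0.197
```

Run:
```python
from meas import *
st(4)
```

```text
t 66.2 [ 0.5783 -0.3043  0.0647] drift [-0.0001 -0.      0.    ] yaw -89.36 ztilt xy deg [ 0.01 -0.  ] w 0.194 F [ 0.3  0.2 -2.9] T [-0.   -0.01 -0.02]
```

{"name": "arm_command", "arguments": {"steps": [0,-0.07,0,0,0,0,0,0,-0.07,0,0,0,0,0,0,0,0,0,0,0,0,0,0,0,0,0,0,0,0,0,0,0,0,0,0]}}

```text
time: 66.92
tool_pos: [0.5806, -0.3042, 0.0644]
tcp_rot: [2.232, -2.207, -0.005]
wrist_force: [-5.6, -0.4, 2.5]
width: 0.196
```

Run:
```python
from meas import *
st(4);i,K,P=snap('wrist','w27.png')
```

```text
t 67.1 [ 0.5806 -0.3042  0.0644] drift [0.0001 0.     0.    ] yaw -89.35 ztilt xy deg [-0.23  0.04] w 0.195 F [-5.1 -0.6  1.2] T [-0.06  1.05  0.03]
```

View pics/w27.png

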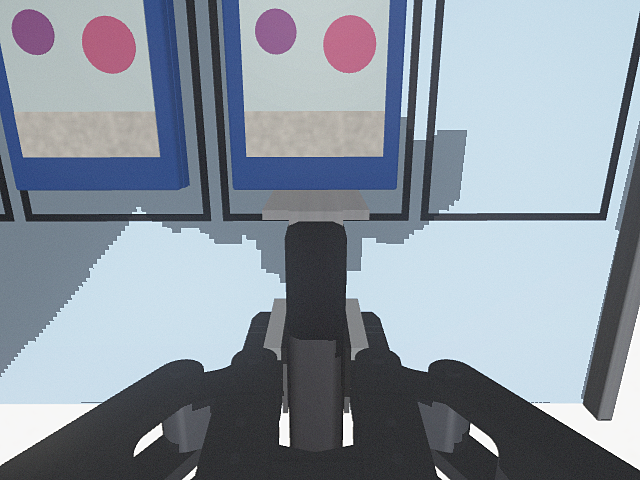

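{"name": "arm_command", "arguments": {"steps": [0,0.08,0,0,0,0,0,0,0.2,0,0,0,0,0,0,0.4,0,0,0,0,0,0,0.6,0,0,0,0,0,0,0.7,0,0,0,0,0,0,0.7,0,0,0,0,0,0,0.6,0,0,0,0,0,0,0.4,0,0,0,0,0,0,0.2,0,0,0,0,0,0,0,0,0,0,0,0]}}

```text
time: 68.42
tool_pos: [0.4661, -0.3056, 0.0648]
tcp_rot: [-2.233, 2.209, -0.001]
wrist_force: [0.0, 0.7, -2.1]
width: 0.2
```

{"name": "arm_command", "arguments": {"steps": [0,0,-0.6,0,0,0,0,0,0,-1,0,0,0,0,0,0,-1,0,0,0,0,0,0,-1,0,0,0,0,0,-0.3,-1,0,0,0,0,-0.3,-0.8,-1,0,0,0,0,-0.8,-1,-1,0,0,0,0,-1,-0.8,0,0,0,0,0,-1,0,0,0,0,0,0,0,0,0,0,0,0,0]}}

```text
time: 69.68
tool_pos: [0.553, -0.2095, 0.2641]
tcp_rot: [-2.237, 2.205, -0.001]
wrist_force: [-0.0, -1.1, -2.3]
width: 0.193
```

{"name": "arm_command", "arguments": {"steps": [0,0,0,0,0,0,0,0,0,0,0,0,0,0,0,0,0,0,0,0,0]}}

```text
time: 70.05
tool_pos: [0.552, -0.2123, 0.2628]
tcp_rot: [2.233, -2.21, 0.0]
wrist_force: [-0.8, 0.3, -2.1]
width: 0.194
```

Run:
```python
from meas import *
st(4);i,K,P=snap('wrist','w28.png');i,K,P=snap('top','top7.png');to(.6087,-.0001,.12,-87.56)
cv2.imwrite('pics/top7c.png',cv2.resize(i[140:280,150:490,::-1],None,fx=2.3,fy=2.3))
```

```text
t 70.2 [ 0.5519 -0.2122  0.2627] drift [-0.      0.0003 -0.0002] yaw -89.41 ztilt xy deg [-0.01  0.  ] w 0.198 F [ 0.3  0.7 -2. ] T [-0.06  0.02 -0.01]
t 70.3 pos [ 0.552  -0.2117  0.2626] yaw -89.38 w 0.195 F [-0.1 -0.7 -1.7] T [0.06 0.05 0.04] q [-0.41  0.1   1.77  0.    1.28  1.15]
 turn units [ 0.001  0.001 -0.303]  shift units now-frame [-7.033 -1.967  4.753]  after-turn frame [-6.968 -2.189  4.752]
```

View pics/w28.png

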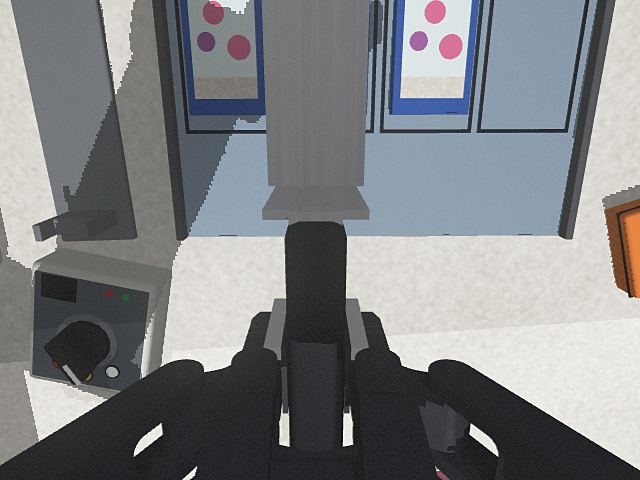

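View pics/top7c.png

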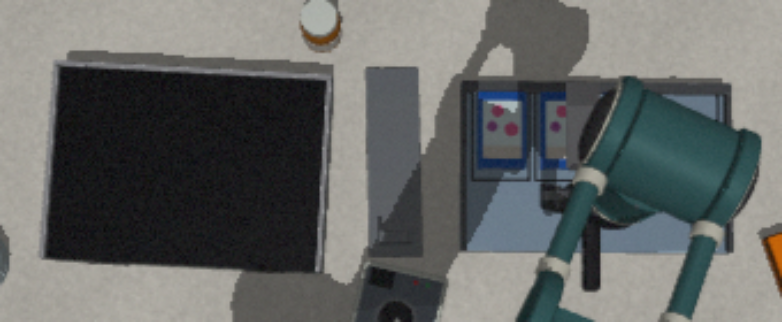

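{"name": "arm_command", "arguments": {"steps": [-0.4,-0.1,0,0,0,-0.3,0,-0.8,-0.25,0,0,0,0,0,-0.95,-0.3,0,0,0,0,0,-0.95,-0.3,0,0,0,0,0,-0.95,-0.3,0,0,0,0,0,-0.95,-0.3,0,0,0,0,0,-0.9,-0.3,0,0,0,0,0,-0.7,-0.25,0,0,0,0,0,-0.35,-0.1,0,0,0,0,0,0,0,0,0,0,0,0]}}

```text
time: 71.6
tool_pos: [0.6096, 0.0, 0.2626]
tcp_rot: [2.269, -2.172, -0.0]
wrist_force: [-0.5, -0.2, -2.5]
width: 0.194
```

{"name": "arm_command", "arguments": {"steps": [0,0,0.5,0,0,0,0,0,0,0.8,0,0,0,0,0,0,0.8,0,0,0,0,0,0,0.8,0,0,0,0,0,0,0.6,0,0,0,0,0,0,0.4,0,0,0,0,0,0,0.2,0,0,0,0,0,0,0,0,0,0,0,0,0,0,0,0,0,0,0,0,0,0,0,0,0]}}

```text
time: 72.85
tool_pos: [0.6102, -0.0004, 0.1406]
tcp_rot: [-2.268, 2.173, -0.002]
wrist_force: [0.0, 0.0, -2.5]
width: 0.194
```

Run:
```python
from meas import *
st(4);i,K,P=snap('wrist','w29.png');to(.6087,-.0001,.0483,-87.56)
i,K,P=snap('top','top8.png')
cv2.imwrite('pics/top8c.png',cv2.resize(i[140:280,150:490,::-1],None,fx=2.3,fy=2.3))
```

```text
t 73.0 [ 6.100e-01 -5.000e-04  1.404e-01] drift [-0.0003 -0.     -0.0005] yaw -87.55 ztilt xy deg [ 0.05 -0.  ] w 0.194 F [-0.5 -0.2 -2.4] T [ 0.02 -0.03  0.  ]
t 73.1 pos [ 6.096e-01 -5.000e-04  1.399e-01] yaw -87.55 w 0.194 F [ 0.  -0.4 -2.6] T [ 0.02  0.02 -0.01] q [-0.04  0.23  1.85  0.    1.06  1.49]
 turn units [-0.004 -0.     0.001]  shift units now-frame [-0.013  0.032  3.053]  after-turn frame [-0.013  0.031  3.053]
```

View pics/w29.png

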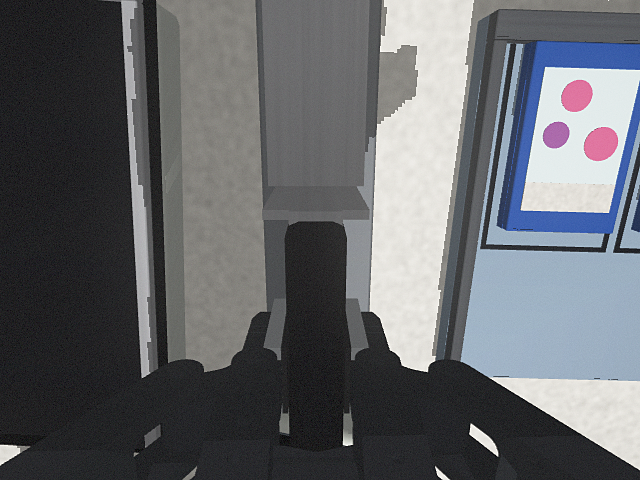

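View pics/top8c.png

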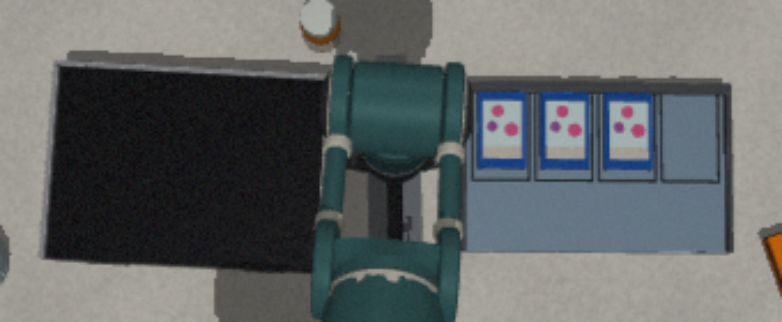

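{"name": "arm_command", "arguments": {"steps": [-0.015,0.04,0.4,0,0,0,0,0,0,0.6,0,0,0,0,0,0,0.6,0,0,0,0,0,0,0.5,0,0,0,0,0,0,0.4,0,0,0,0,0,0,0.25,0,0,0,0,0,0,0.1,0,0,0,0,0,0,0,0,0,0,0,0,0,0,0,0,0,0,0,0,0,0,0,0,0]}}

```text
time: 74.4
tool_pos: [0.6088, -0.0001, 0.0548]
tcp_rot: [-2.268, 2.173, -0.001]
wrist_force: [0.4, -0.2, -2.5]
width: 0.194
```

Run:
```python
from meas import *
st(5);to(.6087,-.0001,.0483,-87.56)
```

```text
t 74.6 [ 6.086e-01 -1.000e-04  5.460e-02] drift [-0.0003  0.     -0.0004] yaw -87.56 ztilt xy deg [ 0.02 -0.  ] w 0.195 F [-0.2 -0.4 -2.5] T [-0.02  0.02 -0.  ]
t 74.7 pos [ 6.084e-01 -1.000e-04  5.430e-02] yaw -87.56 w 0.194 F [ 0.  -0.4 -2.3] T [-0.    0.02 -0.02] q [-0.04  0.32  1.91  0.    0.91  1.49]
 turn units [-0.002  0.    -0.   ]  shift units now-frame [ 0.001 -0.011  0.2  ]  after-turn frame [ 0.001 -0.011  0.2  ]
```

{"name": "arm_command", "arguments": {"steps": [0,0,0.1,0,0,0,0,0,0,0.07,0,0,0,0,0,0,0.03,0,0,0,0,0,0,0,0,0,0,0,0,0,0,0,0,0,0,0,0,0,0,0,0,0,0,0,0,0,0,0,0]}}

```text
time: 75.53
tool_pos: [0.6083, -0.0001, 0.0483]
tcp_rot: [2.268, -2.174, -0.0]
wrist_force: [-2.7, -0.3, 1.3]
width: 0.2
```

Run:
```python
from meas import *
st(5)
```

```text
t 75.7 [ 6.083e-01 -1.000e-04  4.830e-02] drift [-0. -0. -0.] yaw -87.56 ztilt xy deg [-0.01  0.  ] w 0.196 F [-1.8 -0.2  2.2] T [ 0.    0.41 -0.01]
```

Seated (Fz has gone from −2.4 to +2 N). Open slowly, then rise.

{"name": "arm_command", "arguments": {"steps": [0,0,0,0,0,0,0.25,0,0,0,0,0,0,0.35,0,0,0,0,0,0,0.5,0,0,0,0,0,0,0.65,0,0,0,0,0,0,0.65,0,0,-0.3,0,0,0,0.65,0,0,-0.6,0,0,0,0.65,0,0,-1,0,0,0,0.65,0,0,-1,0,0,0,0.65,0,0,-1,0,0,0,0.65]}}

```text
time: 77.03
tool_pos: [0.6088, -0.0001, 0.168]
tcp_rot: [-2.267, 2.173, -0.002]
wrist_force: [0.4, -0.2, -0.2]
width: 0.65
```

{"name": "arm_command", "arguments": {"steps": [0,0,-1,0,0,0,1,0,0,-1,0,0,0,1,0,0,-1,0,0,0,1,0,0.6,-1,0,0,0,1,0,0.4,-0.5,0,0,0,1,0,0,0,0,0,0,1,0,0,0,0,0,0,1]}}

```text
time: 77.9
tool_pos: [0.5779, -0.0014, 0.2991]
tcp_rot: [2.268, -2.173, -0.002]
wrist_force: [0.7, -0.0, 0.8]
width: 1.0
```

Run:
```python
from meas import *
st(3);i,K,P=snap('wrist','w30.png')
to(.55,-.22,.36,-90)
```

```text
t 78.0 [ 0.5779 -0.0014  0.2987] drift [-0.      0.     -0.0007] yaw -87.56 ztilt xy deg [-0.15  0.01] w 0.999 F [ 0.1 -0.9  0.6] T [-0.    0.02  0.03]
t 78.1 pos [ 0.578  -0.0014  0.2986] yaw -87.56 w 0.998 F [-0.5 -0.9  0.3] T [-0.03 -0.03 -0.  ] q [-0.05  0.05  1.75 -0.    1.34  1.48]
 turn units [0.024 0.001 0.407]  shift units now-frame [ 7.241  1.249 -2.046]  after-turn frame [ 7.288  0.934 -2.048]
```

View pics/w30.png

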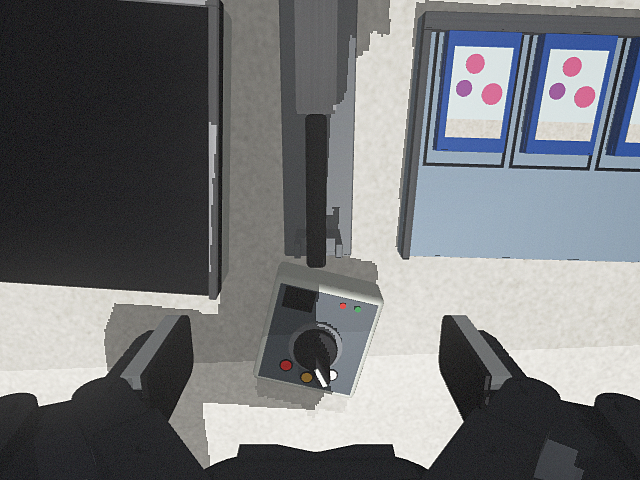

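{"name": "arm_command", "arguments": {"steps": [0.4,0,-0.5,0,0,0.4,1,0.9,0.1,-0.5,0,0,0,1,1,0.1,-0.5,0,0,0,1,1,0.2,-0.5,0,0,0,1,1,0.2,0,0,0,0,1,1,0.2,0,0,0,0,1,1,0.1,0,0,0,0,1,0.9,0,0,0,0,0,1,0,0,0,0,0,0,1,0,0,0,0,0,0,1]}}

```text
time: 79.35
tool_pos: [0.552, -0.2175, 0.3606]
tcp_rot: [-2.22, 2.222, -0.0]
wrist_force: [-0.1, 0.4, -0.4]
width: 1.001
```

{"name": "arm_command", "arguments": {"steps": [0,0,0,0,0,0,1,0,0,0,0,0,0,1]}}

```text
time: 79.6
tool_pos: [0.5521, -0.2166, 0.3603]
tcp_rot: [-2.223, 2.219, -0.0]
wrist_force: [-0.4, 1.0, 0.0]
width: 0.999
```

Run:
```python
from meas import *
st(3);i,K,P=snap('wrist','w31.png')
```

```text
t 79.7 [ 0.5521 -0.2167  0.3603] drift [-0.0001 -0.0002 -0.0001] yaw -89.91 ztilt xy deg [0. 0.] w 0.999 F [-0.5  0.2 -0.2] T [-0.01 -0.03 -0.02]
```

View pics/w31.png

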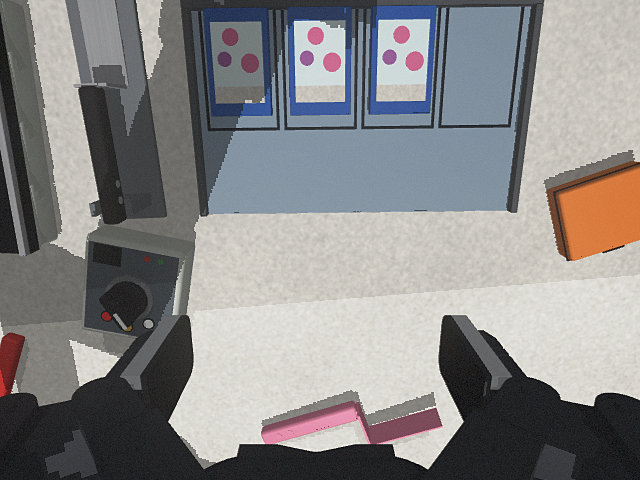

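Run:
```python
from meas import *
i,K,P=load('w31')
cv2.imwrite('pics/w31c.png',cv2.resize(i[0:140,195:445,::-1],None,fx=3.2,fy=3.2,interpolation=cv2.INTER_CUBIC))
```

```text
(no output)
```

View pics/w31c.png

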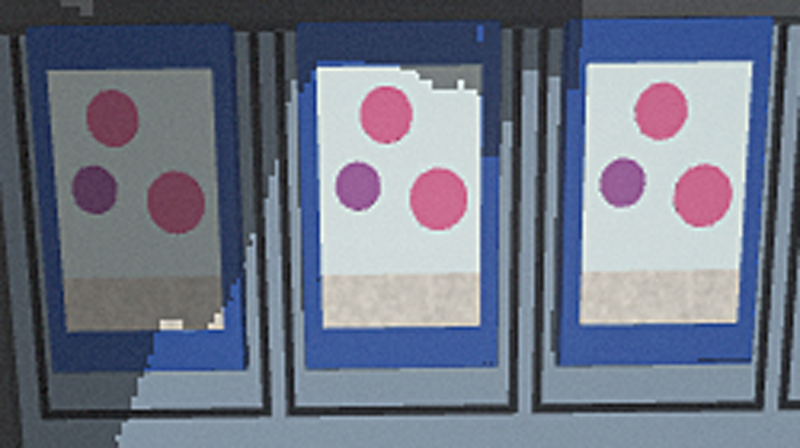

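Run:
```python
from meas import *
o=np.array([195,0])
for q,b in [([(27,28),(231,26),(246,368),(56,371)],[(43,417),(269,413)]),([(299,23),(498,23),(497,366),(306,368)],[(287,413),(516,411)]),([(577,20),(772,18),(751,361),(562,364)],[(534,411),(762,407)])]:
    g=quad('w31',np.array(q)/3.2+o,.035)
    i,K,P=load('w31');bb=ray(K,P,np.array(b)/3.2+o,.022);m=bb.mean(0)[:2];yaw=np.radians(.72)
    c=g.mean(0);L=c-m;print(' bay front',m.round(4),'lateral err mm',1000*(-np.sin(yaw)*L[0]+np.cos(yaw)*L[1]),'depth mm',1000*(np.cos(yaw)*L[0]))
```

```text
w31 c [ 0.6749 -0.1396] yaw 1.00 len 0.0989 0.0985 wid 0.0614 0.0612 dia 116.5 116.0
 bay front [ 0.611  -0.1392] lateral err mm -1.1598871876865118 depth mm 63.92335654561379
w31 c [ 0.6759 -0.2204] yaw 0.75 len 0.0993 0.0987 wid 0.0598 0.0615 dia 116.5 115.7
 bay front [ 0.612  -0.2213] lateral err mm 0.047534847438725325 depth mm 63.878298701691136
w31 c [ 0.6772 -0.3029] yaw 0.22 len 0.0989 0.0985 wid 0.0586 0.0607 dia 114.8 115.8
 bay front [ 0.613  -0.3036] lateral err mm -0.10243800269436085 depth mm 64.1420878091714
```

Run:
```python
from meas import *
snap('top','top9.png');print(bot.finish_job())
```

```text
the job is handed in; nothing more can be done
None
```

View pics/top9.png

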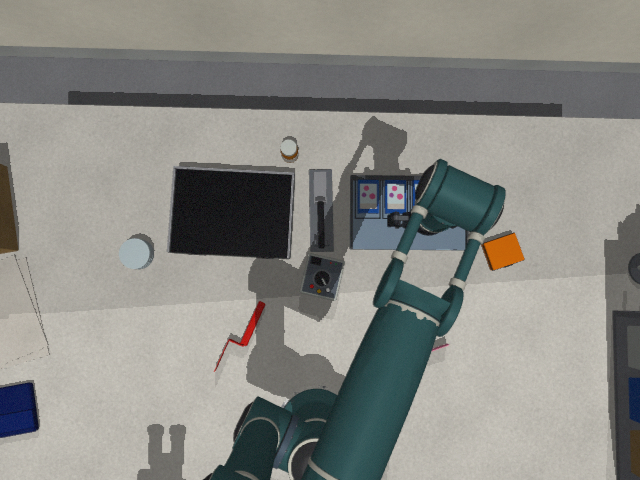

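I turned the selector from low to off (white dot), then used the lifter to carry the three carriers present into the three bays nearest the hotplate. Each was pushed to the rear rail until I felt about 5–6 N. The lifter is back on its rest, and I handed the job in at about 80 s. One carrier was knocked against its neighbour partway through; I located it again and moved it like the others.

**Carrier checks:** Each measured within about 1.2 mm sideways of its bay centre and within about 0.5° of square. They sit at equal depth in an even row, 81–82.5 mm apart.

**Other checks:** The pointer was still on the white dot. The lifter lies in its yoke within about 0.5 mm of its starting pose, going by the gripper's readings. In the last top picture the jar, dishes and slide box stand where they were. The arm partly covers the pink look-alike there, but a wrist picture a moment earlier showed it in place.

**Disagreement:** The top and wrist cameras differed by 2–4 mm in x. I used the wrist camera, and where the carriers met the rail agreed with it.

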